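Slide plate pushed out over the end of the riser

TASK

On the low white riser lies a blue plate of wet microscope slides. With a fingertip push it gently along the riser, towards the end nearest the microscope, until about a third of its length stands out beyond that end so that its edge can be taken from there, and leave it lying lengthwise, flush along the upstand on the riser's far edge. Only push the plate by its edges: do not touch the slides on it, do not pinch, tip or lift it, and disturb nothing else.

Things in the scene. Friction and masses are not known exactly. Their poses are not given: they have to be found in the camera images.
- riser: Fixed white steel riser (low shelf), 150 mm deep (x) by 420 mm long (y), flat top 60 mm up. Origin: on the work surface under its middle; x points away from the robot, y along it; turned up to 0.2 rad. Along its far edge a grey upstand rises 12 mm above the top, inner face at x = +71 mm, 4 mm thick. Near edge (x = -75 mm) and ends (y = +-210 mm) are open, with 100 mm clear beyond each end.
- slide_plate: Loose blue slide plate, 95 mm wide (x), 190 mm long (y), 8 mm thick, 0.15 to 0.36 kg, sliding on the riser with ordinary friction. Origin: centre of its underside; z up. It lies on the riser turned up to 0.15 rad from it, its middle up to 60 mm either side of the riser's middle and 64 to 77 mm from the upstand.
- slides: Five glass slides with wet mounts, fixed across the top of the blue plate, each 76 by 26 mm, standing 2 mm above the plate; they keep 9.5 mm from the plate's long edges and 14 mm from its ends. Origin and axes are the plate's. Not to be touched.
- microscope_foot (a point): Middle of the foot's edge nearest the robot, on the work surface, of the cream microscope with black stage and eyepieces; 180 mm wide (y), 280 mm deep (from this point away from the robot), 400 mm high, fixed on the bench beyond one end of the riser, left or right. It shows which end of the riser is meant.
- stirrer_foot (a point): Middle of the front edge, on the work surface, of the white magnetic stirrer with an empty beaker; 150 mm wide (y), 220 mm deep (from this point away from the robot), 200 mm high, fixed on the bench beyond the other end of the riser.
- cup_carrier: Bystander, loose: cream carrier with four translucent sample cups, 135 x 135 x 93 mm high. Origin: centre of its underside.
- amber_dropper: Bystander, loose: brown dropper bottle, 38 mm across, 84 mm high. Origin: centre of its underside.
- violet_dropper: Bystander, loose: violet dropper bottle, 38 mm across, 84 mm high. Origin: centre of its underside.
- petri_dish: Bystander, loose: closed petri dish, 94 mm across, 15 mm high. Origin: centre of its underside.
- slide_box: Bystander, loose: closed grey and white slide storage box, 98 x 175 x 34 mm high. Origin: centre of its underside.
- forceps: Bystander, loose: steel forceps lying flat, 145 mm long, 10 mm high. Origin: centre of its underside.
- wash_bottle: Bystander, loose: white wash bottle with a red cap and a bent spout, 68 mm across, 190 mm high. Origin: centre of its underside.

How it is judged (in metres and radians):
At the end, for the whole second after the job is handed in: The blue plate rests flat on the riser, its end nearest the microscope 45 to 82 mm beyond that end of the riser (a third is 63 mm), lengthwise within 0.07 rad, its far long edge within 7 mm of the upstand (measured at mid-length), at rest (((y of microscope_foot in the frame of riser above 0 m and y of slide_plate in the frame of riser between 0.16 and 0.197 m) or (y of microscope_foot in the frame of riser below 0 m and y of slide_plate in the frame of riser between -0.197 and -0.16 m)) and x of slide_plate in the frame of riser above 0.0165 m and angle between the y axis of slide_plate and the y axis of riser, either way round below 0.07 rad and z of slide_plate in the frame of riser between 0.057 and 0.063 m and angle between slide_plate's own z axis and vertical below 0.03 rad and linear speed of slide_plate below 0.01 m/s); the robot touches nothing.
It fails at once if the plate is lifted, tipped or falls off the riser (z of slide_plate in the frame of riser above 0.066 m or z of slide_plate in the frame of riser below 0.054 m or angle between slide_plate's own z axis and vertical above 0.08 rad).
It fails at once if the slides on the plate are touched (contact force between any of the arm, the fingers and slides above 0.3 N).
It fails at once if the plate is pinched or pushed hard (over 30 N) (contact force between any of the arm, the fingers and slide_plate above 30 N).
It fails at once if a bystander is moved more than 15 mm (distance of any of cup_carrier, amber_dropper, violet_dropper, petri_dish, slide_box, forceps, wash_bottle from where it was at the start of the episode above 0.015 m).
It also fails if it takes over 54 s, if anything falls off the work surface, if the arm or the gripper's body presses on something with over 40 N, if the wrist force passes 120 N, or if a joint passes its speed limit or range.

ROBOT

A 7-joint arm with a two-finger parallel gripper is mounted at the origin on the work surface. World frame = base frame: x ahead of the robot, y to its left, z up, the work surface at z = 0. Lengths are in m, angles in degrees, forces in N, time in s.
With the tool pointing down it reaches from about 0.425 to 0.875 m from the base axis. Payload 4.7 kg.
Tool frame: the origin (TCP) lies on the centre line of the jaws, within the pads' length; the fingertips stand 8 mm ahead of it and the grasp point (between the pads) lies 11 mm behind it; z points along the fingers, y is the direction in which the jaws open and shut (so a half turn about z gives the same grasp; the last joint's range is limited). The gripper opens to 87 mm and grips with 3 to 60 N. Pads are 19 mm wide; open, the fingers measure 117 mm over their backs; the gripper's body (75 mm by 190 mm) begins 51 mm behind the grasp point.
Start: joints at [67.615, 18.392, -4.016, 83.108, 1.295, 78.541, -3.26], TCP at [0.256, -0.597, 0.202] pointing down, gripper open.
Joint ranges: [-163.93, 163.93], [-17.29, 119.83], [-79.2, 71.16], [3.27, 140.29], [-89.18, 269.18], [5.43, 117.66], [-154.24, 154.24]. Speed limits (degrees/s): [147.25, 147.25, 180, 180, 180, 180, 180].

INTERFACE

Orientations are given as [roll, pitch, yaw] about the fixed x, y, z axes, in that order (R = Rz(yaw) Ry(pitch) Rx(roll)).
In Python, from cell import status, vision, workorder gives the robot as it stands.
- The arm moves only by the tool step_arm, never from a script. Its argument "series" is a list of rows, each an object of numbers: "ax", "ay", "az": the turn, a rotation vector about the world's x, y, z in degrees; "x", "y", "z": the shift along the world's x, y, z in m; "claw": the opening in per cent of the stroke, from 0 (shut) to 100 (fully open). In form: [{"ax": .., "ay": .., "az": .., "x": .., "y": .., "z": .., "claw": ..}, ...]. A call has 1 to 12 rows; each row is the pose to reach, as a shift and turn from the pose commanded when the call began; what a row does not reach only later rows make up. A row lasts 1/10 s, in which the tool goes at most 50 mm and 8.59 degrees, less where a joint would pass 70% of its speed; a pose out of reach is approached as far as the arm can. A call with a gripper value outside its range is refused whole. The fingers move at their own pace and stop on an object; "squeeze" is the grip in N (left out, the last holds). Time passes only in rows, so rows that repeat a pose let the fingers close. It gives the time, the measured TCP pose, the force and the opening at its end, in the units of the state.
- status.get_obs(): the state, without advancing time (a new reading comes with each control period).
- vision.read_camera(name): name is "scene" or "top" or "wrist"; returns the picture (400x640x3 uint8, red, green, blue); there is no depth.
- vision.camera_params(name): a dict with "fovy" (degrees; the focal length in pixels is half the picture's height over the tangent of half this angle, whatever the lens; pixels are square), "cx", "cy" (the principal point, pixels), "eye" and "orientation" of the camera in the world; the wrist camera has in their place "tool_from_camera" (4x4, takes a point from camera to tool coordinates, whose origin is the TCP and whose axes are the flange's). Camera axes: x right, y down, z forward; pixel columns grow to the right and rows downward; lengths in m; the calibration is good to about 2 mm. A picture is of the moment at which its call begins: read the wrist's pose just before it. camera_params takes no time and is no camera call.
- workorder.sign_off(): hands the job in, once; it reports no verdict.
The state is a dict: "time_s": time; "qpos": joint angles; "joint_velocities": joint speeds; "effort": joint torques, N m; "tool_pos": TCP position; "tool_rot": TCP orientation; "force": force on the tool from outside, world axes, zero at the start; "wrist_torque": the same for the moment, N m; "grip_width": finger opening in m.
Only numpy, scipy, OpenCV 4.12 (cv2) and the standard library are available. Lean on these libraries where they do the work, as an engineer would, in place of code of your own. Each camera call takes 0.05 s, during which the arm holds its last target.

## Working session

There is one attempt and no reset: what is moved stays moved. The work goes in short steps, Python scripts to look and compute and a tool call to move; the robot and the scene stay as the last step left them, time stands still between calls to the robot, and variables do not carry over. Pictures are saved under pics/ and viewed, and the job is handed in when it is done.

Besides the shell and the picture viewer there is one more tool, called after "Call:" by a JSON object that holds its "fn" and its "kwargs", one argument or row to a line. step_arm: Moves the arm, as the interface text tells. Its arguments: {"type":"object","properties":{"series":{"type":"array"},"squeeze":{"type":"number"}},"required":["series"]}

```bash
ls; mkdir -p pics
python3 - <<'E'
from cell import status, vision
import cv2
print(status.get_obs())
for n in ("scene","top","wrist"):
    im=vision.read_camera(n); cv2.imwrite(f"pics/{n}0.png",im[:,:,::-1]); print(n,vision.camera_params(n))
E
```

```text
pics
{'time_s': 0.0, 'qpos': array([67.6147419 , 18.44021993, -4.01618495, 83.17421273,  1.29491241,
       78.54330773, -3.26012609]), 'joint_velocities': array([ 0.00868336, -0.04514916,  0.05591182,  0.03475408,  0.01043165,
        0.14821519, -0.07564435]), 'effort': array([-4.76111964e-04, -4.91282523e+01, -4.04182160e-01, -3.12532461e+01,
       -6.39740657e-02,  4.36851103e-02,  1.84841238e-04]), 'tool_pos': array([ 0.2557093 , -0.59692955,  0.20085456]), 'tool_rot': array([-1.79887504e+02,  5.56206384e-03,  2.31954746e+01]), 'force': array([ 0.06646434, -0.09593562,  0.47618057]), 'wrist_torque': array([-0.0117714 ,  0.01897714,  0.02909182]), 'grip_width': 0.08761448048209657}
scene {'fovy': 56.29020782698134, 'cx': 314.23724202788026, 'cy': 199.99081092425075, 'eye': array([1.19872396, 0.33048829, 0.99640442]), 'orientation': array([-143.41683409,   -0.1838177 ,  117.014735  ])}
top {'fovy': 52.54340215728238, 'cx': 321.3888042259699, 'cy': 199.33919627124473, 'eye': array([0.44280202, 0.00960556, 1.59353322]), 'orientation': array([-175.68307068,   -0.49940711,  -90.87212823])}
wrist {'fovy': 68.99864311977568, 'cx': 319.5393432410133, 'cy': 197.6865423476786, 'tool_from_camera': array([[-2.82774153e-04, -9.54735272e-01, -2.97456687e-01,
         8.28012981e-02],
       [ 9.99999949e-01, -2.25783155e-04, -2.25952212e-04,
        -1.85844049e-04],
       [ 1.48563837e-04, -2.97456735e-01,  9.54735287e-01,
        -1.82484974e-01],
       [ 0.00000000e+00,  0.00000000e+00,  0.00000000e+00,
         1.00000000e+00]])}
```

View pics/scene0.png

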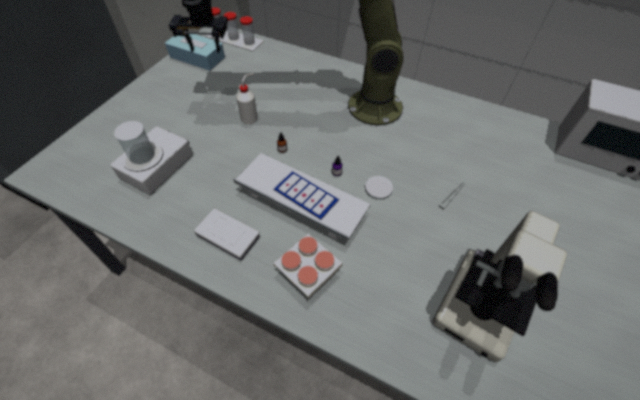

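View pics/top0.png

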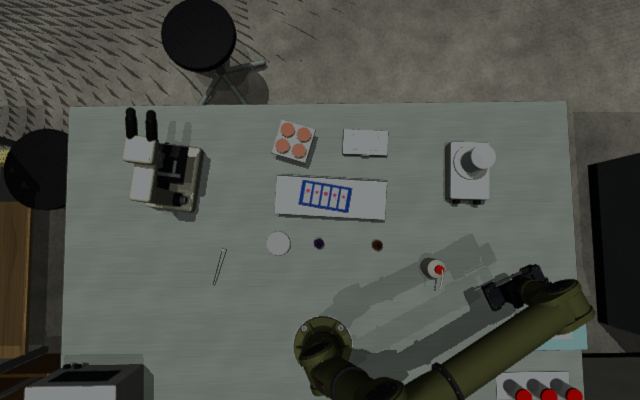

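Run:
```python
import cv2
im=cv2.imread("pics/top0.png")
c=im[80:230,270:470]
cv2.imwrite("pics/topcrop0.png",cv2.resize(c,None,fx=4,fy=4,interpolation=cv2.INTER_CUBIC))
```

```text
(no output)
```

View pics/topcrop0.png

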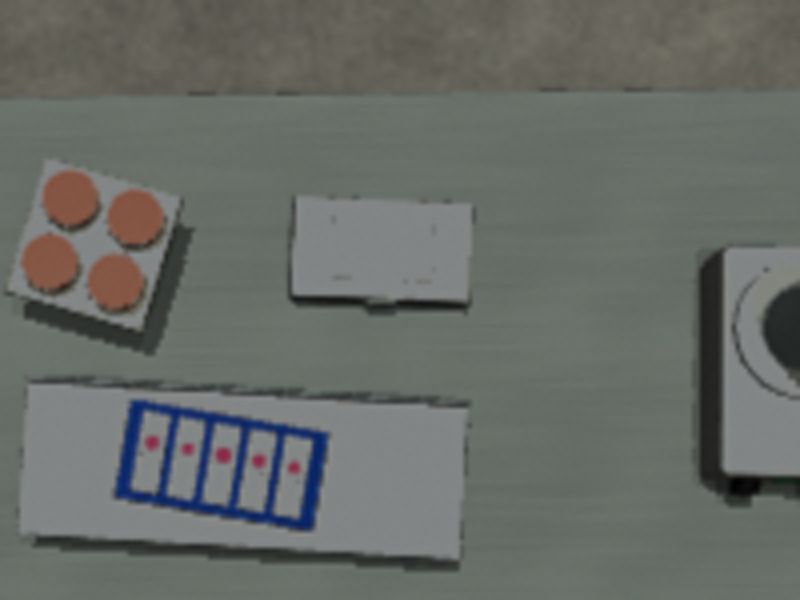

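```bash
cat > h.py <<'E'
import numpy as np, cv2
from scipy.spatial.transform import Rotation as R
from scipy.optimize import least_squares
from cell import status, vision
def cam(n,obs=None):
    p=vision.camera_params(n); f=200/np.tan(np.radians(p['fovy']/2))
    if 'eye' in p: return f,p['cx'],p['cy'],R.from_euler('xyz',p['orientation'],degrees=True).as_matrix(),np.array(p['eye'])
    T=p['tool_from_camera']; o=obs
    Rt=R.from_euler('xyz',o['tool_rot'],degrees=True).as_matrix()
    return f,p['cx'],p['cy'],Rt@T[:3,:3],Rt@T[:3,3]+o['tool_pos']
def ray(c,uv,z):
    f,cx,cy,M,e=c
    d=M@np.array([(uv[0]-cx)/f,(uv[1]-cy)/f,1]); return e+d*(z-e[2])/d[2]
def proj(c,P):
    f,cx,cy,M,e=c
    q=(np.atleast_2d(P)-e)@M; return np.c_[f*q[:,0]/q[:,2]+cx,f*q[:,1]/q[:,2]+cy]
def fit(c,pts,uv,x0):
    # pts local (x,y,z world height); solve x,y,yaw
    pts=np.array(pts,float);uv=np.array(uv,float)
    def w(p):
        s,co=np.sin(p[2]),np.cos(p[2])
        return np.c_[p[0]+co*pts[:,0]-s*pts[:,1],p[1]+s*pts[:,0]+co*pts[:,1],pts[:,2]]
    r=least_squares(lambda p:(proj(c,w(p))-uv).ravel(),x0)
    return r.x,r.fun.reshape(-1,2)
def rel(rp,pp):
    d=np.array(pp[:2])-rp[:2];s,co=np.sin(rp[2]),np.cos(rp[2])
    return np.array([co*d[0]+s*d[1],-s*d[0]+co*d[1],pp[2]-rp[2]])
RC=[(.075,.21,.072),(.075,-.21,.072),(-.075,-.21,.06),(-.075,.21,.06)]
PC=[(.0475,.095,.068),(.0475,-.095,.068),(-.0475,-.095,.068),(-.0475,.095,.068)]
def toworld(rp,p):
    s,co=np.sin(rp[2]),np.cos(rp[2]); return np.array([rp[0]+co*p[0]-s*p[1],rp[1]+s*p[0]+co*p[1]])
E
python3 - <<'E'
from h import *
c=cam('top')
cv=lambda L:[(270+(u+.5)/4-.5,80+(v+.5)/4-.5) for u,v in L]
rp,e=fit(c,RC,cv([(30,380),(468,402),(460,560),(20,535)]),[.45,0,0]);print(rp,e.round(1).tolist())
pp,e=fit(c,PC,cv([(132,400),(328,432),(313,529),(116,497)]),[.45,0,0]);print(pp,e.round(1).tolist());print(rel(rp,pp))
for n,uv,z in [('violet',(319,243),.08),('amber',(377,244),.08),('petri',(278,243),.015),('wash',(430,268),.1),('forc',(220,267),.01),('box',(366,156),0),('cup',(294,141),.09),('mic',(165,210),0)]: print(n,ray(c,uv,z).round(3))
E
```

```text
[ 0.56649634 -0.04115382 -0.068596  ] [[-0.7, -0.6], [0.6, -0.0], [0.5, 0.1], [-0.4, 0.4]]
[ 0.57126254 -0.0200045  -0.1759572 ] [[-0.2, -0.3], [0.3, -0.2], [0.2, 0.3], [-0.3, 0.2]]
[ 0.00330537  0.02142627 -0.1073612 ]
violet [0.394 0.006 0.08 ]
amber [ 0.387 -0.21   0.08 ]
petri [0.395 0.165 0.015]
wash [ 0.298 -0.399  0.1  ]
forc [0.306 0.39  0.01 ]
box [ 0.733 -0.186  0.   ]
cup [0.778 0.094 0.09 ]
mic [0.53  0.608 0.   ]
```

Call:
{"fn": "step_arm", "kwargs": {
  "series": [
    {"z": 0.05, "claw": 0},
    {"z": 0.1, "claw": 0},
    {"z": 0.13, "x": 0.02, "y": 0.03, "az": -4, "claw": 0},
    {"z": 0.13, "x": 0.04, "y": 0.075, "az": -8, "claw": 0},
    {"z": 0.13, "x": 0.06, "y": 0.12, "az": -12, "claw": 0},
    {"z": 0.13, "x": 0.09, "y": 0.16, "az": -16, "claw": 0},
    {"z": 0.13, "x": 0.115, "y": 0.2, "az": -20, "claw": 0},
    {"z": 0.13, "x": 0.14, "y": 0.24, "az": -24, "claw": 0},
    {"z": 0.13, "x": 0.165, "y": 0.28, "az": -27.1, "claw": 0},
    {"z": 0.13, "x": 0.19, "y": 0.32, "az": -27.1, "claw": 0},
    {"z": 0.13, "x": 0.215, "y": 0.36, "az": -27.1, "claw": 0},
    {"z": 0.13, "x": 0.24, "y": 0.4, "az": -27.1, "claw": 0}
  ]
}}

```text
invalid input
```

Call:
{"fn": "step_arm", "kwargs": {
  "series": [
    {"x": 0.025, "y": 0.04},
    {"x": 0.05, "y": 0.08},
    {"x": 0.07, "y": 0.12},
    {"x": 0.09, "y": 0.15},
    {"x": 0.09, "y": 0.15},
    {"x": 0.09, "y": 0.15},
    {"x": 0.09, "y": 0.15},
    {"x": 0.09, "y": 0.15}
  ]
}}

```text
invalid input
```

```bash
cat > snap.py <<'E'
import sys; from h import *
import pickle
o=status.get_obs(); im=vision.read_camera('wrist')
n=sys.argv[1]; pickle.dump(cam('wrist',o),open(f'{n}.pkl','wb'))
cv2.imwrite(f'pics/{n}.png',im[:,:,::-1]); print(o['time_s'],o['tool_pos'].round(4),o['tool_rot'].round(2),o['force'].round(2),o['grip_width'])
E
python3 snap.py w1
```

```text
0.15 [ 0.2558 -0.5971  0.2011] [-179.92    0.     23.2 ] [ 0.35 -0.47  1.34] 0.08687108625498259
```

View pics/w1.png

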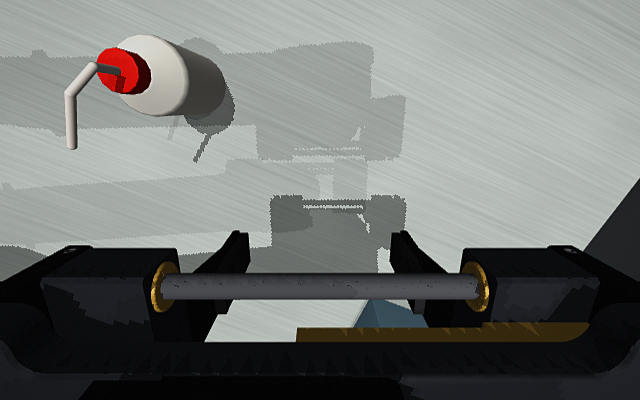

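The picture shows the wash bottle at upper left (about 150, 75) and the open, empty jaws. Both move calls were refused, so I'll send every key in each row.

Call:
{"fn": "step_arm", "kwargs": {
  "series": [
    {"ax": 0, "ay": 0, "az": 0, "x": 0, "y": 0, "z": 0.05, "claw": 0},
    {"ax": 0, "ay": 0, "az": 0, "x": 0, "y": 0, "z": 0.1, "claw": 0},
    {"ax": 0, "ay": 0, "az": -4, "x": 0.02, "y": 0.03, "z": 0.13, "claw": 0},
    {"ax": 0, "ay": 0, "az": -8, "x": 0.04, "y": 0.075, "z": 0.13, "claw": 0},
    {"ax": 0, "ay": 0, "az": -12, "x": 0.06, "y": 0.12, "z": 0.13, "claw": 0},
    {"ax": 0, "ay": 0, "az": -16, "x": 0.09, "y": 0.16, "z": 0.13, "claw": 0},
    {"ax": 0, "ay": 0, "az": -20, "x": 0.115, "y": 0.2, "z": 0.13, "claw": 0},
    {"ax": 0, "ay": 0, "az": -24, "x": 0.14, "y": 0.24, "z": 0.13, "claw": 0},
    {"ax": 0, "ay": 0, "az": -27.1, "x": 0.165, "y": 0.28, "z": 0.13, "claw": 0},
    {"ax": 0, "ay": 0, "az": -27.1, "x": 0.19, "y": 0.32, "z": 0.13, "claw": 0},
    {"ax": 0, "ay": 0, "az": -27.1, "x": 0.215, "y": 0.36, "z": 0.13, "claw": 0},
    {"ax": 0, "ay": 0, "az": -27.1, "x": 0.24, "y": 0.4, "z": 0.13, "claw": 0}
  ],
  "squeeze": 5
}}

```text
time_s: 1.4
tool_pos: [0.4965, -0.1957, 0.3321]
tool_rot: [180.0, -0.0, -3.9]
force: [-0.5, -0.2, -0.1]
grip_width: 0.0024
```

Call:
{"fn": "step_arm", "kwargs": {
  "series": [
    {"ax": 0, "ay": 0, "az": 0, "x": 0.03, "y": 0.04, "z": 0, "claw": 0},
    {"ax": 0, "ay": 0, "az": 0, "x": 0.06, "y": 0.08, "z": 0, "claw": 0},
    {"ax": 0, "ay": 0, "az": 0, "x": 0.09, "y": 0.12, "z": 0, "claw": 0},
    {"ax": 0, "ay": 0, "az": 0, "x": 0.1, "y": 0.15, "z": 0, "claw": 0},
    {"ax": 0, "ay": 0, "az": 0, "x": 0.1, "y": 0.15, "z": 0, "claw": 0},
    {"ax": 0, "ay": 0, "az": 0, "x": 0.1, "y": 0.15, "z": 0, "claw": 0}
  ]
}}

```text
time_s: 2.0
tool_pos: [0.5959, -0.0469, 0.3316]
tool_rot: [180.0, 0.0, -3.8]
force: [-0.2, -0.5, 1.1]
grip_width: 0.0006
```

```bash
python3 snap.py w2
```

```text
2.0 [ 0.5959 -0.0469  0.3316] [ 1.7998e+02  5.0000e-02 -3.8000e+00] [-0.24 -0.52  1.11] 0.0006078328491152882
```

View pics/w2.png

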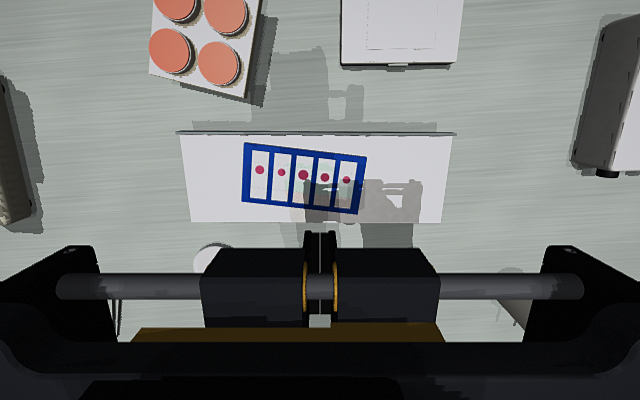

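The wrist view shows the whole riser (about 178–455, 130–222), with the plate at 243–366, 142–213 and turned slightly. I'll enlarge it.

Run:
```python
import cv2
im=cv2.imread("pics/w2.png")
def s(n,x0,y0,x1,y1,k): cv2.imwrite(n,cv2.resize(im[y0:y1,x0:x1],None,fx=k,fy=k,interpolation=cv2.INTER_CUBIC))
s("pics/w2a.png",170,120,330,230,5); s("pics/w2b.png",310,120,470,230,5)
```

```text
(no output)
```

View pics/w2a.png

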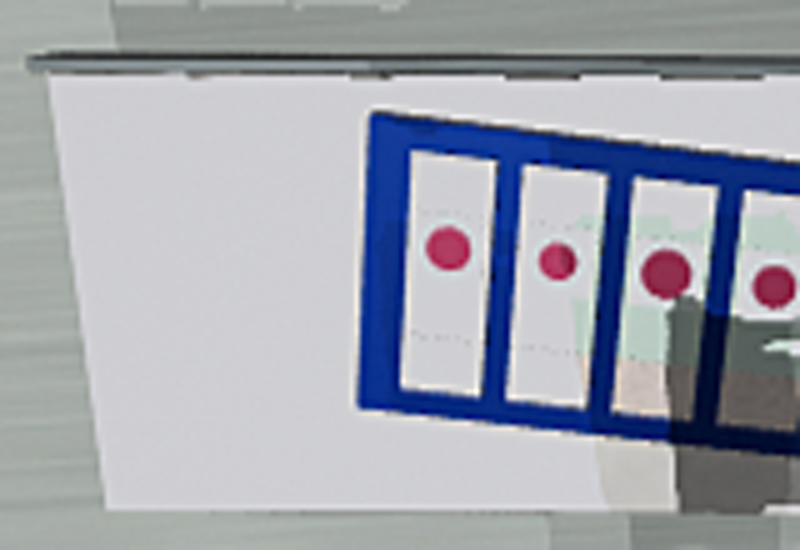

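View pics/w2b.png

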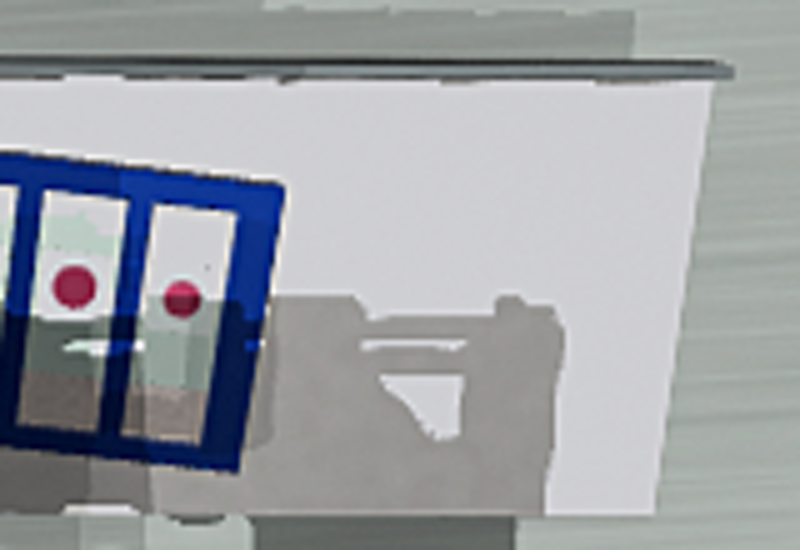

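Run:
```python
from h import *; import pickle
c=pickle.load(open('w2.pkl','rb'))
a=lambda u,v:(170+(u+.5)/5-.5,120+(v+.5)/5-.5)
b=lambda u,v:(310+(u+.5)/5-.5,120+(v+.5)/5-.5)
RC2=[(.071,.21,.072),(.071,-.21,.072),(-.075,-.21,.06),(-.075,.21,.06)]
rp,e=fit(c,RC2,[a(28,70),b(733,78),b(655,515),a(107,511)],[.56,0,0]);print(rp,e.round(2).tolist())
pp,e=fit(c,PC,[a(371,115),b(285,187),b(240,471),a(358,407)],[.56,0,0]);print(pp,e.round(2).tolist());print(rel(rp,pp))
# finger points in riser frame
for p in [(-.1,0.0),(-.1,.02),(-.075,.03)]: print(p,toworld(rp,p))
print([ (toworld(pp,q[:2])).round(3).tolist() for q in PC])
```

```text
[ 0.56886584 -0.0386726  -0.07119187] [[-0.4, 0.1], [0.47, -0.17], [0.23, 0.29], [-0.3, 0.01]]
[ 0.57101188 -0.01801796 -0.18277557] [[-0.45, -0.38], [0.56, -0.29], [0.0, 0.42], [-0.11, 0.41]]
[ 0.0006714   0.02075497 -0.11158371]
(-0.1, 0.0) [ 0.46911915 -0.03155942]
(-0.1, 0.02) [ 0.47054178 -0.01161008]
(-0.075, 0.03) [ 0.49618977 -0.00341371]
[[0.635, 0.067], [0.6, -0.12], [0.507, -0.103], [0.542, 0.084]]
```

Call:
{"fn": "step_arm", "kwargs": {
  "series": [
    {"ax": 0, "ay": 0, "az": 0, "x": -0.04, "y": 0.005, "z": -0.02, "claw": 0},
    {"ax": 0, "ay": 0, "az": 0, "x": -0.08, "y": 0.01, "z": -0.05, "claw": 0},
    {"ax": 0, "ay": 0, "az": 0, "x": -0.113, "y": 0.014, "z": -0.08, "claw": 0},
    {"ax": 0, "ay": 0, "az": 0, "x": -0.113, "y": 0.014, "z": -0.12, "claw": 0},
    {"ax": 0, "ay": 0, "az": 0, "x": -0.113, "y": 0.014, "z": -0.16, "claw": 0},
    {"ax": 0, "ay": 0, "az": 0, "x": -0.113, "y": 0.014, "z": -0.2, "claw": 0},
    {"ax": 0, "ay": 0, "az": 0, "x": -0.113, "y": 0.014, "z": -0.22, "claw": 0},
    {"ax": 0, "ay": 0, "az": 0, "x": -0.113, "y": 0.014, "z": -0.235, "claw": 0},
    {"ax": 0, "ay": 0, "az": 0, "x": -0.113, "y": 0.014, "z": -0.245, "claw": 0},
    {"ax": 0, "ay": 0, "az": 0, "x": -0.113, "y": 0.014, "z": -0.25, "claw": 0},
    {"ax": 0, "ay": 0, "az": 0, "x": -0.113, "y": 0.014, "z": -0.25, "claw": 0}
  ]
}}

```text
time_s: 3.15
tool_pos: [0.4828, -0.0343, 0.0819]
tool_rot: [180.0, 0.0, -4.0]
force: [-0.2, -0.1, 0.1]
grip_width: 0.0008
```

```bash
python3 snap.py w3
```

```text
3.15 [ 0.4828 -0.0343  0.0819] [ 1.7998e+02  2.0000e-02 -3.9800e+00] [-0.15 -0.09  0.09] 0.0007848211081605688
```

View pics/w3.png

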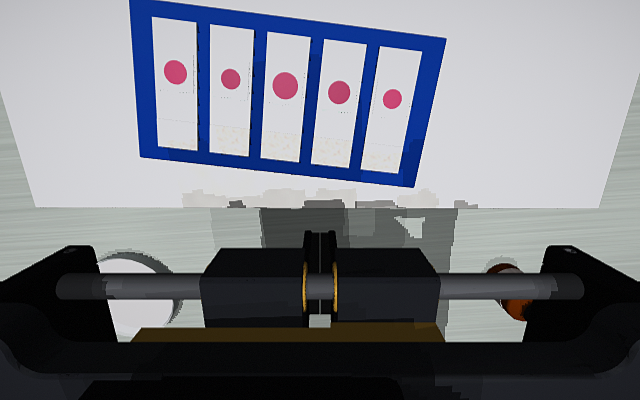

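The fingertips (320, 235) are just short of the riser's near edge (row 208), and the plate's near edge is at row 175. Next I'll go down and start the side push.

Call:
{"fn": "step_arm", "kwargs": {
  "series": [
    {"ax": 0, "ay": 0, "az": 0, "x": 0, "y": 0, "z": -0.006, "claw": 0},
    {"ax": 0, "ay": 0, "az": 0, "x": 0, "y": 0, "z": -0.0105, "claw": 0},
    {"ax": 0, "ay": 0, "az": 0, "x": 0.008, "y": -0.0005, "z": -0.0105, "claw": 0},
    {"ax": 0, "ay": 0, "az": 0, "x": 0.016, "y": -0.001, "z": -0.0105, "claw": 0},
    {"ax": 0, "ay": 0, "az": 0, "x": 0.02, "y": -0.0015, "z": -0.0105, "claw": 0},
    {"ax": 0, "ay": 0, "az": 0, "x": 0.023, "y": -0.0015, "z": -0.0105, "claw": 0},
    {"ax": 0, "ay": 0, "az": 0, "x": 0.026, "y": -0.002, "z": -0.0105, "claw": 0},
    {"ax": 0, "ay": 0, "az": 0, "x": 0.029, "y": -0.002, "z": -0.0105, "claw": 0},
    {"ax": 0, "ay": 0, "az": 0, "x": 0.032, "y": -0.002, "z": -0.0105, "claw": 0},
    {"ax": 0, "ay": 0, "az": 0, "x": 0.035, "y": -0.0025, "z": -0.0105, "claw": 0},
    {"ax": 0, "ay": 0, "az": 0, "x": 0.038, "y": -0.0025, "z": -0.0105, "claw": 0}
  ]
}}

```text
time_s: 4.3
tool_pos: [0.5212, -0.0361, 0.0715]
tool_rot: [180.0, 0.0, -3.9]
force: [-1.0, -0.6, -0.1]
grip_width: 0.0003
```

```bash
python3 snap.py w4
```

```text
4.3 [ 0.5212 -0.0361  0.0715] [179.99   0.    -3.91] [-0.96 -0.61 -0.09] 0.000325633550353734
```

View pics/w4.png

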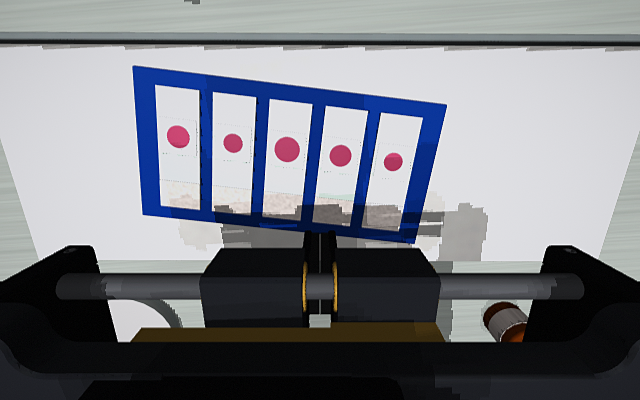

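The plate still has its old slope, (134, 66) to (445, 104), so contact is only just starting. I'll go on.

Call:
{"fn": "step_arm", "kwargs": {
  "series": [
    {"ax": 0, "ay": 0, "az": 0, "x": 0.002, "y": 0, "z": 0, "claw": 0},
    {"ax": 0, "ay": 0, "az": 0, "x": 0.004, "y": -0.0005, "z": 0, "claw": 0},
    {"ax": 0, "ay": 0, "az": 0, "x": 0.006, "y": -0.0005, "z": 0, "claw": 0},
    {"ax": 0, "ay": 0, "az": 0, "x": 0.008, "y": -0.0005, "z": 0, "claw": 0},
    {"ax": 0, "ay": 0, "az": 0, "x": 0.01, "y": -0.0005, "z": 0, "claw": 0},
    {"ax": 0, "ay": 0, "az": 0, "x": 0.012, "y": -0.001, "z": 0, "claw": 0}
  ]
}}

```text
time_s: 4.95
tool_pos: [0.5332, -0.0369, 0.0715]
tool_rot: [180.0, 0.0, -3.9]
force: [-0.5, 0.2, -0.0]
grip_width: 0.0008
```

```bash
python3 snap.py w5
```

```text
4.95 [ 0.5332 -0.0369  0.0715] [180.     0.    -3.89] [-0.49  0.23 -0.01] 0.000797005049059163
```

View pics/w5.png

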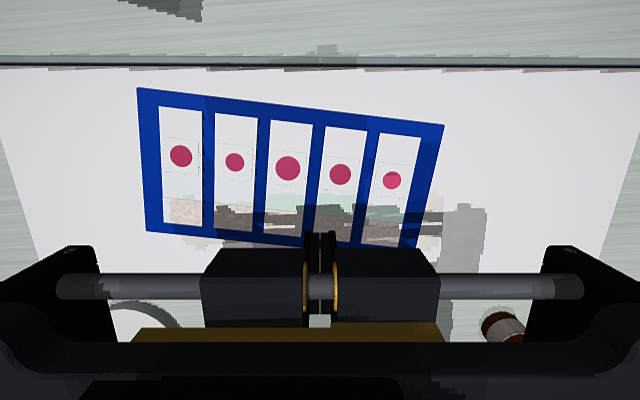

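```bash
python3 - <<'E'
from h import *; import pickle
c=pickle.load(open('w5.pkl','rb'));f,cx,cy,M,e=c
T=vision.camera_params('wrist')['tool_from_camera']
for p in [(0,0,0),(0,0,.008),(.0095,0,.008),(.0095,.015,.008),(-.0095,0,.008),(.005,0.01,.008)]:
    q=np.linalg.inv(T)@np.array([*p,1]); print(p,(f*q[0]/q[2]+cx).round(1),(f*q[1]/q[2]+cy).round(1))
# plate corners full fit
pp,er=fit(c,PC,[(137,88),(444,125),(415,250),(147,230)],[.57,-.02,-.17]);print(pp,er.round(1).tolist())
A=ray(c,(147,230),.068);print(A, [ray(c,u,.068).round(4).tolist() for u in [(250,240),(290,243),(350,244),(137,88),(444,125)]])
print([ray(c,u,.072).round(4).tolist() for u in [(100,67),(600,69)]])
E
python3 - <<'E'
import cv2
im=cv2.imread("pics/w5.png")
cv2.imwrite("pics/w5c.png",cv2.resize(im[180:300,240:400],None,fx=5,fy=5,interpolation=cv2.INTER_CUBIC))
E
```

```text
(0, 0, 0) 320.3 233.7
(0, 0, 0.008) 320.3 229.0
(0.0095, 0, 0.008) 320.3 216.5
(0.0095, 0.015, 0.008) 341.7 216.5
(-0.0095, 0, 0.008) 320.3 241.2
(0.005, 0.01, 0.008) 334.5 222.5
[ 0.57176626 -0.01802875 -0.1719054 ] [[-2.2, -1.4], [2.4, -4.4], [0.5, 7.2], [-0.7, 1.8]]
[0.54255181 0.0828992  0.068     ] [[0.5301, 0.0127, 0.068], [0.5259, -0.0151, 0.068], [0.5223, -0.0572, 0.068], [0.6339, 0.0663, 0.068], [0.5997, -0.1184, 0.068]]
[[0.6461, 0.0823, 0.072], [0.6255, -0.2045, 0.072]]
```

View pics/w5c.png

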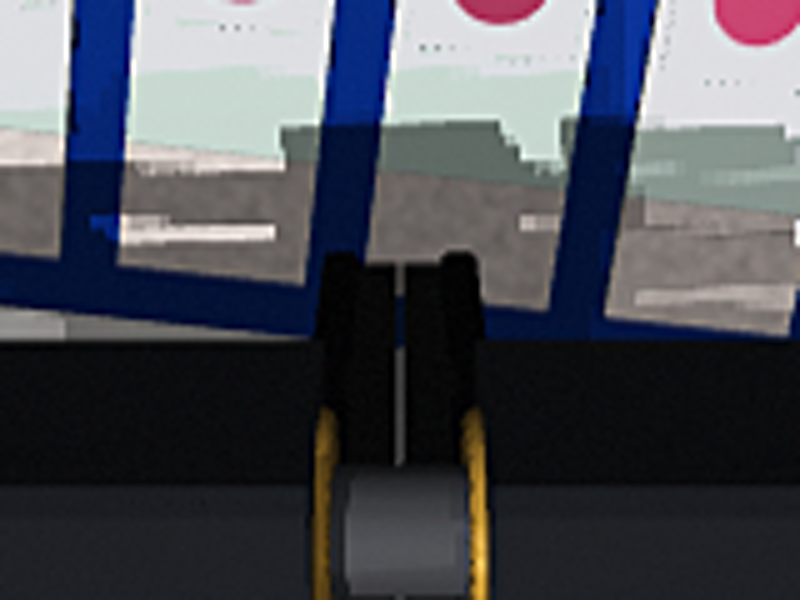

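The fingers cover part of the plate's top in the image at (305–336, 231), but there is no force and the plate hasn't moved. So the tips must be higher than the stated 8 mm ahead of the TCP. I'll back off the plate and check the tip's real height in the pictures.

Call:
{"fn": "step_arm", "kwargs": {
  "series": [
    {"ax": 0, "ay": 0, "az": 0, "x": -0.01, "y": 0.0005, "z": 0, "claw": 0},
    {"ax": 0, "ay": 0, "az": 0, "x": -0.02, "y": 0.0015, "z": 0, "claw": 0},
    {"ax": 0, "ay": 0, "az": 0, "x": -0.034, "y": 0.0025, "z": 0, "claw": 0},
    {"ax": 0, "ay": 0, "az": 0, "x": -0.034, "y": 0.0025, "z": 0, "claw": 0}
  ]
}}

```text
time_s: 5.4
tool_pos: [0.4965, -0.0345, 0.0712]
tool_rot: [179.9, 0.1, -3.9]
force: [0.1, -0.2, -0.1]
grip_width: 0.0005
```

```bash
python3 snap.py w6
python3 - <<'E'
from h import *
im=vision.read_camera('scene')[:,:,::-1].copy(); o=status.get_obs(); c=cam('scene')
Rt=R.from_euler('xyz',o['tool_rot'],degrees=True).as_matrix()
for z in (.008,-.018): print(z,proj(c,o['tool_pos']+Rt@[0,0,z]))
cv2.imwrite('pics/s6.png',cv2.resize(im[130:250,220:380],None,fx=5,fy=5,interpolation=cv2.INTER_CUBIC))
im=cv2.imread('pics/w6.png')
cv2.imwrite("pics/w6c.png",cv2.resize(im[180:300,240:400],None,fx=5,fy=5,interpolation=cv2.INTER_CUBIC))
E
```

```text
5.4 [ 0.4965 -0.0345  0.0712] [ 1.7993e+02  1.1000e-01 -3.9000e+00] [ 0.05 -0.17 -0.11] 0.0004930427062053996
0.008 [[311.02939551 176.04752783]]
-0.018 [[311.00807369 170.79590609]]
```

View pics/s6.png

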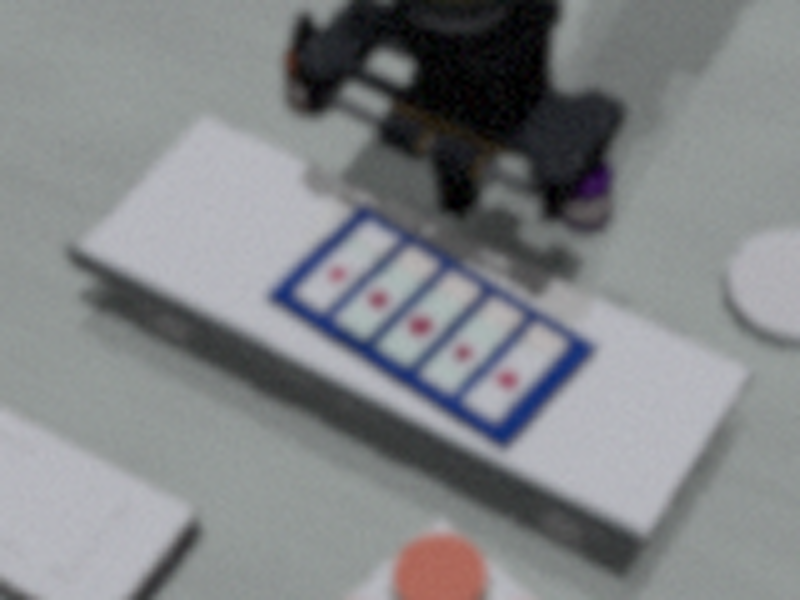

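View pics/w6c.png

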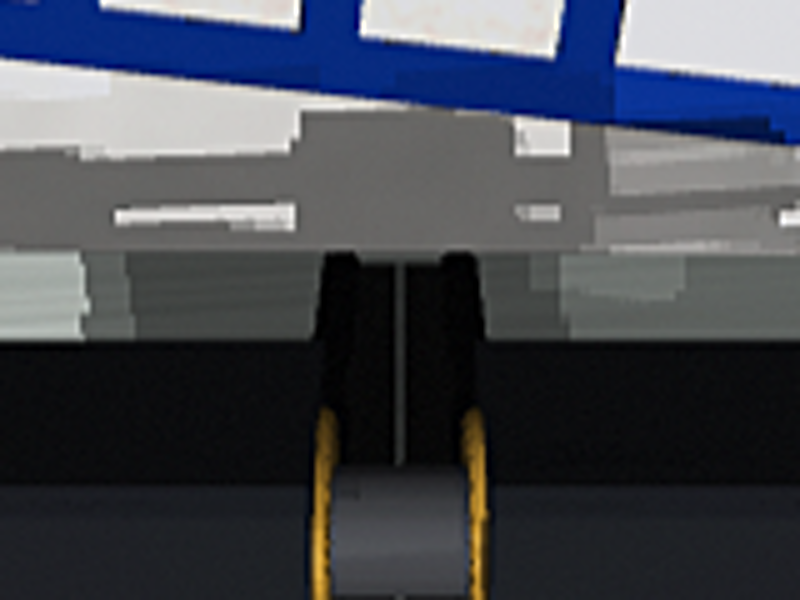

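In the scene camera the tip is near (311, 172), not at the expected row 176–178, so the tip is really about 15–20 mm behind the TCP. I'll feel for the riser's top beside the plate to fix the tip's height.

Call:
{"fn": "step_arm", "kwargs": {
  "series": [
    {"ax": 0, "ay": 0, "az": 0, "x": 0.003, "y": 0, "z": -0.005, "claw": 0},
    {"ax": 0, "ay": 0, "az": 0, "x": 0.003, "y": 0, "z": -0.01, "claw": 0},
    {"ax": 0, "ay": 0, "az": 0, "x": 0.003, "y": 0, "z": -0.014, "claw": 0},
    {"ax": 0, "ay": 0, "az": 0, "x": 0.003, "y": 0, "z": -0.015, "claw": 0}
  ]
}}

```text
time_s: 5.9
tool_pos: [0.5015, -0.0343, 0.0555]
tool_rot: [-180.0, 0.1, -3.9]
force: [0.1, 0.2, -0.2]
grip_width: 0.0004
```

```bash
python3 snap.py w7
python3 - <<'E'
from h import *
im=cv2.imread('pics/w7.png')
cv2.imwrite("pics/w7c.png",cv2.resize(im[140:300,220:420],None,fx=4,fy=4,interpolation=cv2.INTER_CUBIC))
E
```

```text
5.9 [ 0.5015 -0.0343  0.0555] [-1.7998e+02  1.0000e-01 -3.9000e+00] [ 0.09  0.25 -0.21] 0.0004443334655443066
```

View pics/w7c.png

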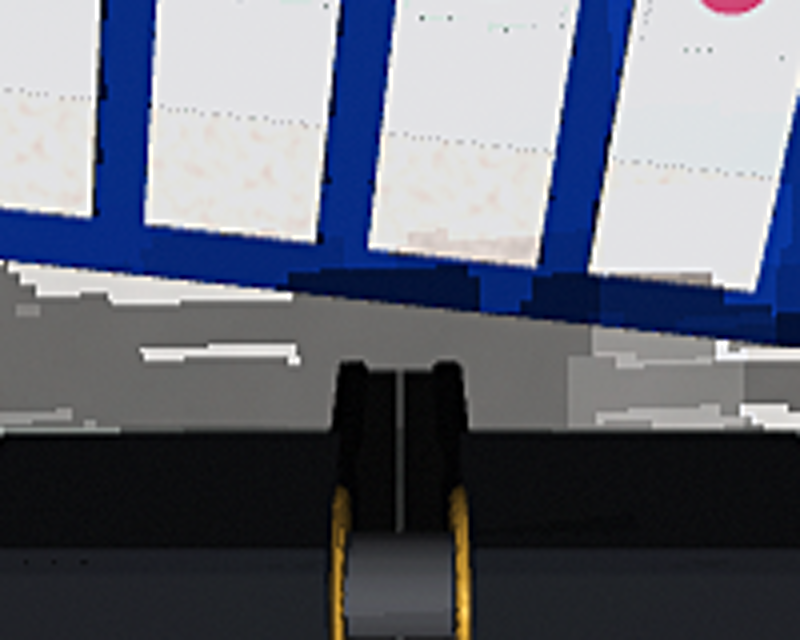

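Call:
{"fn": "step_arm", "kwargs": {
  "series": [
    {"ax": 0, "ay": 0, "az": 0, "x": 0, "y": 0, "z": -0.002, "claw": 0},
    {"ax": 0, "ay": 0, "az": 0, "x": 0, "y": 0, "z": -0.004, "claw": 0},
    {"ax": 0, "ay": 0, "az": 0, "x": 0, "y": 0, "z": -0.006, "claw": 0},
    {"ax": 0, "ay": 0, "az": 0, "x": 0, "y": 0, "z": -0.006, "claw": 0}
  ]
}}

```text
time_s: 6.35
tool_pos: [0.5017, -0.0345, 0.0502]
tool_rot: [180.0, 0.0, -3.9]
force: [-0.7, -1.1, -0.0]
grip_width: 0.0004
```

Call:
{"fn": "step_arm", "kwargs": {
  "series": [
    {"ax": 0, "ay": 0, "az": 0, "x": 0, "y": 0, "z": -0.001, "claw": 0},
    {"ax": 0, "ay": 0, "az": 0, "x": 0, "y": 0, "z": -0.002, "claw": 0},
    {"ax": 0, "ay": 0, "az": 0, "x": 0, "y": 0, "z": -0.002, "claw": 0}
  ]
}}

```text
time_s: 6.65
tool_pos: [0.5019, -0.0345, 0.0484]
tool_rot: [180.0, 0.0, -3.9]
force: [-0.7, -0.4, -0.7]
grip_width: 0.0005
```

```bash
python3 snap.py w8
python3 - <<'E'
from h import *
im=cv2.imread('pics/w8.png')
cv2.imwrite("pics/w8c.png",cv2.resize(im[140:300,220:420],None,fx=4,fy=4,interpolation=cv2.INTER_CUBIC))
E
```

```text
6.65 [ 0.5019 -0.0345  0.0484] [ 1.7999e+02  1.0000e-02 -3.9000e+00] [-0.67 -0.42 -0.68] 0.0005421198219281674
```

View pics/w8c.png

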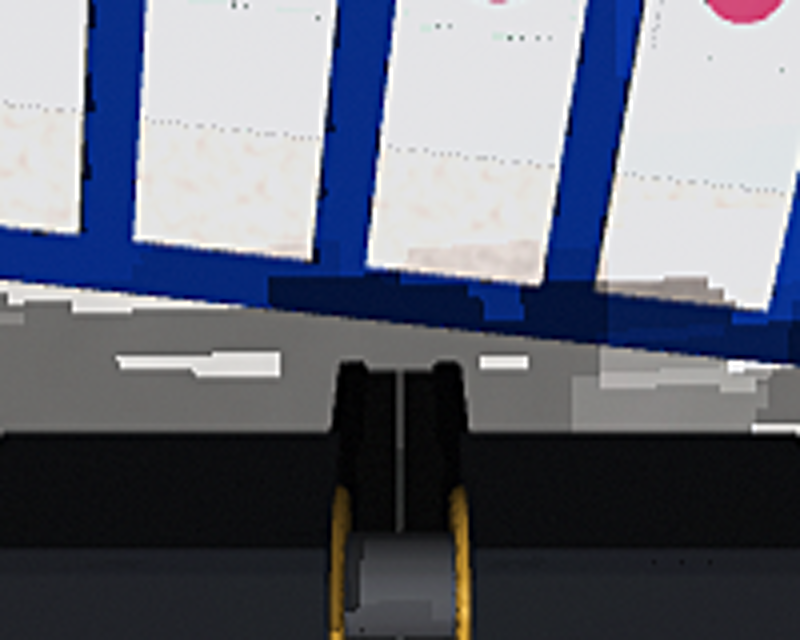

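Call:
{"fn": "step_arm", "kwargs": {
  "series": [
    {"ax": 0, "ay": 0, "az": 0, "x": 0, "y": 0, "z": -0.001, "claw": 0},
    {"ax": 0, "ay": 0, "az": 0, "x": 0, "y": 0, "z": -0.002, "claw": 0},
    {"ax": 0, "ay": 0, "az": 0, "x": 0, "y": 0, "z": -0.002, "claw": 0}
  ]
}}

```text
time_s: 7.0
tool_pos: [0.5019, -0.0345, 0.0463]
tool_rot: [180.0, 0.0, -3.9]
force: [-0.9, 0.7, 1.1]
grip_width: 0.0008
```

Call:
{"fn": "step_arm", "kwargs": {
  "series": [
    {"ax": 0, "ay": 0, "az": 0, "x": 0, "y": 0, "z": -0.001, "claw": 0},
    {"ax": 0, "ay": 0, "az": 0, "x": 0, "y": 0, "z": -0.001, "claw": 0}
  ]
}}

```text
time_s: 7.2
tool_pos: [0.5019, -0.0345, 0.0454]
tool_rot: [180.0, 0.0, -3.9]
force: [-0.1, -0.6, -0.4]
grip_width: 0.0007
```

Call:
{"fn": "step_arm", "kwargs": {
  "series": [
    {"ax": 0, "ay": 0, "az": 0, "x": 0, "y": 0, "z": -0.001, "claw": 0},
    {"ax": 0, "ay": 0, "az": 0, "x": 0, "y": 0, "z": -0.001, "claw": 0}
  ]
}}

```text
time_s: 7.4
tool_pos: [0.5019, -0.0345, 0.0443]
tool_rot: [180.0, 0.0, -3.9]
force: [0.3, -0.1, -0.1]
grip_width: 0.0001
```

Call:
{"fn": "step_arm", "kwargs": {
  "series": [
    {"ax": 0, "ay": 0, "az": 0, "x": 0, "y": 0, "z": -0.001, "claw": 0},
    {"ax": 0, "ay": 0, "az": 0, "x": 0, "y": 0, "z": -0.001, "claw": 0}
  ]
}}

```text
time_s: 7.6
tool_pos: [0.5019, -0.0345, 0.0433]
tool_rot: [180.0, 0.0, -3.9]
force: [-0.4, 0.0, 0.7]
grip_width: 0.0004
```

```bash
python3 snap.py w9
python3 - <<'E'
from h import *
im=cv2.imread('pics/w9.png')
cv2.imwrite("pics/w9c.png",cv2.resize(im[140:300,220:420],None,fx=4,fy=4,interpolation=cv2.INTER_CUBIC))
E
```

```text
7.6 [ 0.5019 -0.0345  0.0433] [ 1.80e+02  2.00e-02 -3.91e+00] [-0.39  0.04  0.67] 0.0004146025840778833
```

View pics/w9c.png

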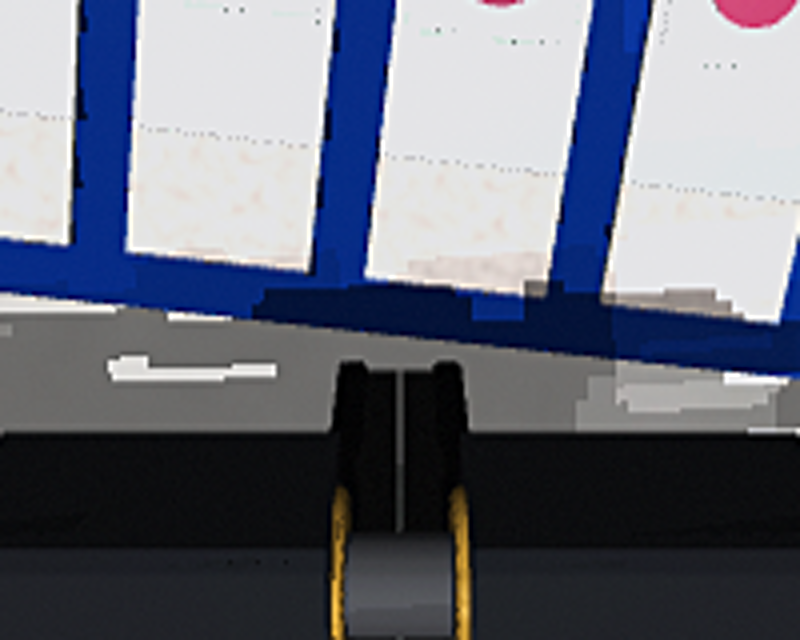

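Call:
{"fn": "step_arm", "kwargs": {
  "series": [
    {"ax": 0, "ay": 0, "az": 0, "x": 0, "y": 0, "z": -0.001, "claw": 0},
    {"ax": 0, "ay": 0, "az": 0, "x": 0, "y": 0, "z": -0.001, "claw": 0}
  ]
}}

```text
time_s: 7.85
tool_pos: [0.5019, -0.0345, 0.0424]
tool_rot: [180.0, 0.0, -3.9]
force: [-0.1, 1.6, -0.3]
grip_width: 0.0005
```

Call:
{"fn": "step_arm", "kwargs": {
  "series": [
    {"ax": 0, "ay": 0, "az": 0, "x": 0, "y": 0, "z": -0.001, "claw": 0},
    {"ax": 0, "ay": 0, "az": 0, "x": 0, "y": 0, "z": -0.001, "claw": 0}
  ]
}}

```text
time_s: 8.05
tool_pos: [0.5019, -0.0345, 0.0414]
tool_rot: [180.0, 0.0, -3.9]
force: [-0.1, 0.1, 0.8]
grip_width: 0.0007
```

Call:
{"fn": "step_arm", "kwargs": {
  "series": [
    {"ax": 0, "ay": 0, "az": 0, "x": 0, "y": 0, "z": -0.001, "claw": 0},
    {"ax": 0, "ay": 0, "az": 0, "x": 0, "y": 0, "z": -0.001, "claw": 0}
  ]
}}

```text
time_s: 8.25
tool_pos: [0.5019, -0.0345, 0.0403]
tool_rot: [180.0, 0.0, -3.9]
force: [-0.4, -0.2, 0.7]
grip_width: 0.0005
```

Call:
{"fn": "step_arm", "kwargs": {
  "series": [
    {"ax": 0, "ay": 0, "az": 0, "x": 0, "y": 0, "z": -0.001, "claw": 0},
    {"ax": 0, "ay": 0, "az": 0, "x": 0, "y": 0, "z": -0.001, "claw": 0}
  ]
}}

```text
time_s: 8.45
tool_pos: [0.5021, -0.0345, 0.0399]
tool_rot: [180.0, -0.0, -3.9]
force: [-1.8, 1.6, 4.0]
grip_width: 0.0004
```

Call:
{"fn": "step_arm", "kwargs": {
  "series": [
    {"ax": 0, "ay": 0, "az": 0, "x": 0, "y": 0, "z": -0.001, "claw": 0},
    {"ax": 0, "ay": 0, "az": 0, "x": 0, "y": 0, "z": -0.001, "claw": 0}
  ]
}}

```text
time_s: 8.65
tool_pos: [0.5021, -0.0345, 0.0398]
tool_rot: [180.0, 0.0, -3.9]
force: [-4.5, 1.2, 11.0]
grip_width: 0.0004
```

```bash
python3 snap.py w10
python3 - <<'E'
from h import *
im=cv2.imread('pics/w10.png')
a=cv2.resize(im[200:280,240:400],None,fx=5,fy=5,interpolation=cv2.INTER_CUBIC)
im=cv2.imread('pics/w1.png')
b=im[220:300,220:420]
b=cv2.resize(b,None,fx=4,fy=4,interpolation=cv2.INTER_CUBIC)
a=np.clip(a.astype(float)*1.0,0,255).astype(np.uint8)
b=np.clip((b/255.)**.5*255,0,255).astype(np.uint8)
cv2.imwrite("pics/w10c.png",np.vstack([a[:260],b]))
E
```

```text
8.65 [ 0.5021 -0.0345  0.0398] [ 1.7996e+02  1.0000e-02 -3.9000e+00] [-4.48  1.22 10.99] 0.0004419320631792703
```

View pics/w10c.png

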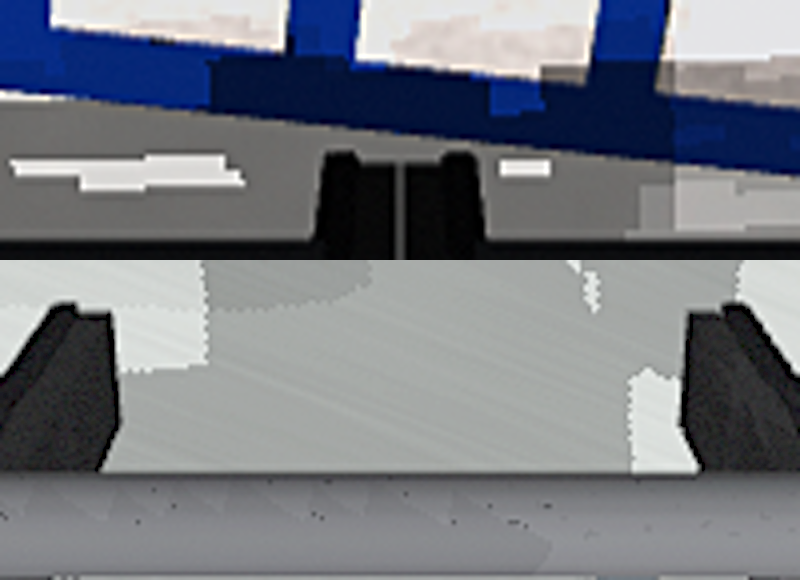

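The tip met the riser at TCP z ≈ 0.040, with the force rising to 11 N, so the true tip is 20 mm behind the TCP. I'll work with TCP z ≈ 0.0435, which puts the tip about 3.5 mm above the riser. Lifting clear, then pushing.

Call:
{"fn": "step_arm", "kwargs": {
  "series": [
    {"ax": 0, "ay": 0, "az": 0, "x": 0, "y": 0, "z": 0.005, "claw": 0},
    {"ax": 0, "ay": 0, "az": 0, "x": 0.003, "y": 0, "z": 0.005, "claw": 0},
    {"ax": 0, "ay": 0, "az": 0, "x": 0.005, "y": -0.0005, "z": 0.005, "claw": 0},
    {"ax": 0, "ay": 0, "az": 0, "x": 0.007, "y": -0.0005, "z": 0.005, "claw": 0},
    {"ax": 0, "ay": 0, "az": 0, "x": 0.009, "y": -0.0005, "z": 0.005, "claw": 0},
    {"ax": 0, "ay": 0, "az": 0, "x": 0.011, "y": -0.001, "z": 0.005, "claw": 0},
    {"ax": 0, "ay": 0, "az": 0, "x": 0.013, "y": -0.001, "z": 0.005, "claw": 0}
  ]
}}

```text
time_s: 9.4
tool_pos: [0.5152, -0.0357, 0.0432]
tool_rot: [-180.0, -0.0, -3.9]
force: [-1.7, -0.8, -0.4]
grip_width: 0.0006
```

```bash
python3 snap.py w11
```

```text
9.4 [ 0.5152 -0.0357  0.0432] [-1.80e+02 -1.00e-02 -3.92e+00] [-1.66 -0.85 -0.37] 0.0006135686222568955
```

View pics/w11.png

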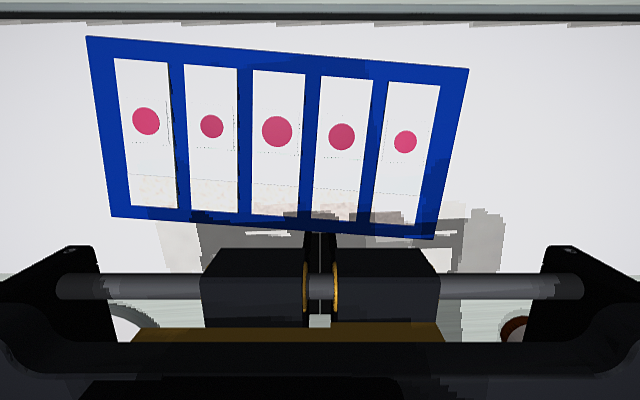

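The plate is turning: its far edge now runs (86, 36) to (469, 68), and the force is about 2 N. Continuing.

Call:
{"fn": "step_arm", "kwargs": {
  "series": [
    {"ax": 0, "ay": 0, "az": 0, "x": 0.002, "y": 0, "z": 0, "claw": 0},
    {"ax": 0, "ay": 0, "az": 0, "x": 0.004, "y": -0.0005, "z": 0, "claw": 0},
    {"ax": 0, "ay": 0, "az": 0, "x": 0.006, "y": -0.0005, "z": 0, "claw": 0},
    {"ax": 0, "ay": 0, "az": 0, "x": 0.008, "y": -0.0005, "z": 0, "claw": 0}
  ]
}}

```text
time_s: 9.85
tool_pos: [0.5232, -0.036, 0.0435]
tool_rot: [180.0, -0.0, -3.9]
force: [-1.4, -0.4, -1.4]
grip_width: 0.0006
```

```bash
python3 snap.py w12
```

```text
9.85 [ 0.5232 -0.036   0.0435] [180.    -0.    -3.91] [-1.39 -0.39 -1.35] 0.0005962179667840648
```

View pics/w12.png

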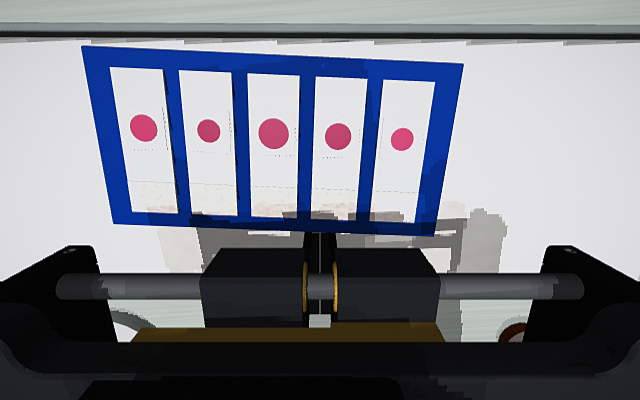

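Call:
{"fn": "step_arm", "kwargs": {
  "series": [
    {"ax": 0, "ay": 0, "az": 0, "x": 0.002, "y": 0, "z": 0, "claw": 0},
    {"ax": 0, "ay": 0, "az": 0, "x": 0.004, "y": -0.0005, "z": 0, "claw": 0},
    {"ax": 0, "ay": 0, "az": 0, "x": 0.0055, "y": -0.0005, "z": 0, "claw": 0},
    {"ax": 0, "ay": 0, "az": 0, "x": 0.007, "y": -0.0005, "z": 0, "claw": 0}
  ]
}}

```text
time_s: 10.3
tool_pos: [0.53, -0.0366, 0.0435]
tool_rot: [180.0, 0.0, -3.9]
force: [-1.3, -0.6, 0.7]
grip_width: 0.0007
```

```bash
python3 snap.py w13
```

```text
10.3 [ 0.53   -0.0366  0.0435] [ 1.7999e+02  1.0000e-02 -3.9100e+00] [-1.31 -0.56  0.71] 0.0007213038863775054
```

View pics/w13.png

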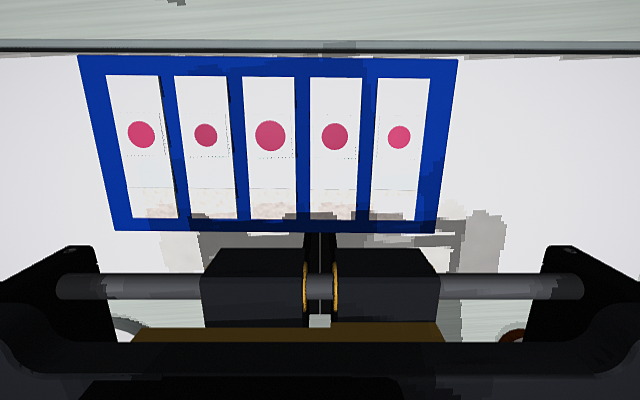

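Run:
```python
from h import *; import pickle
c=pickle.load(open('w13.pkl','rb'))
pp,e=fit(c,PC,[(78,56),(457.5,60),(434,232),(115,230)],[.58,-.02,-.07]);print(pp,e.round(1).tolist())
rp=np.array([.5677,-.0398,-.070]); print(rel(rp,pp))
print([ray(c,u,.072).round(4).tolist() for u in [(80,53.5),(560,55)]])
o=status.get_obs(); print(rel(rp,[*o['tool_pos'][:2],0]))
```

```text
[ 0.59049035 -0.01424289 -0.07734199] [[-2.8, -0.9], [2.4, -1.2], [1.5, 2.7], [-1.0, 2.1]]
[ 0.020947    0.02708854 -0.00734199]
[[0.6449, 0.0713, 0.072], [0.6284, -0.1587, 0.072]]
[-0.03749886  0.00060515  0.07      ]
```

The plate now lies parallel to the riser (-0.007 rad), about 2.5 mm from the upstand, with its middle at y = +0.027. I'll move over to its far-from-microscope end.

Call:
{"fn": "step_arm", "kwargs": {
  "series": [
    {"ax": 0, "ay": 0, "az": 0, "x": -0.008, "y": 0.0005, "z": 0, "claw": 0},
    {"ax": 0, "ay": 0, "az": 0, "x": -0.015, "y": 0.001, "z": 0.02, "claw": 0},
    {"ax": 0, "ay": 0, "az": 0, "x": -0.015, "y": 0, "z": 0.06, "claw": 0},
    {"ax": 0, "ay": 0, "az": 0, "x": 0.0, "y": -0.035, "z": 0.065, "claw": 0},
    {"ax": 0, "ay": 0, "az": 0, "x": 0.025, "y": -0.075, "z": 0.065, "claw": 0},
    {"ax": 0, "ay": 0, "az": 0, "x": 0.051, "y": -0.1125, "z": 0.06, "claw": 0},
    {"ax": 0, "ay": 0, "az": 0, "x": 0.051, "y": -0.1125, "z": 0.045, "claw": 0},
    {"ax": 0, "ay": 0, "az": 0, "x": 0.051, "y": -0.1125, "z": 0.025, "claw": 0},
    {"ax": 0, "ay": 0, "az": 0, "x": 0.051, "y": -0.1125, "z": 0.02, "claw": 0},
    {"ax": 0, "ay": 0, "az": 0, "x": 0.051, "y": -0.1125, "z": 0.02, "claw": 0}
  ]
}}

```text
time_s: 11.35
tool_pos: [0.58, -0.1481, 0.0627]
tool_rot: [-180.0, 0.1, -3.9]
force: [-0.0, -0.6, 0.4]
grip_width: 0.0006
```

```bash
python3 snap.py w14
```

```text
11.35 [ 0.58   -0.1481  0.0627] [-1.7996e+02  1.0000e-01 -3.8600e+00] [-0.03 -0.57  0.41] 0.0005523745068502351
```

View pics/w14.png

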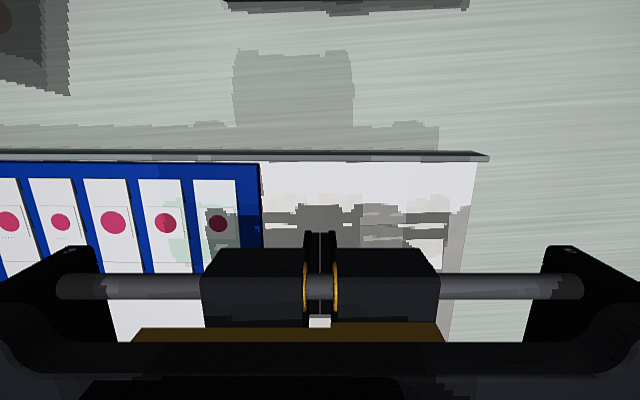

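Call:
{"fn": "step_arm", "kwargs": {
  "series": [
    {"ax": 0, "ay": 0, "az": 0, "x": 0, "y": 0, "z": -0.01, "claw": 0},
    {"ax": 0, "ay": 0, "az": 0, "x": 0, "y": 0, "z": -0.0192, "claw": 0},
    {"ax": 0, "ay": 0, "az": 0, "x": 0.0005, "y": 0.008, "z": -0.0192, "claw": 0},
    {"ax": 0, "ay": 0, "az": 0, "x": 0.001, "y": 0.016, "z": -0.0192, "claw": 0},
    {"ax": 0, "ay": 0, "az": 0, "x": 0.0015, "y": 0.021, "z": -0.0192, "claw": 0},
    {"ax": 0, "ay": 0, "az": 0, "x": 0.0015, "y": 0.024, "z": -0.0192, "claw": 0},
    {"ax": 0, "ay": 0, "az": 0, "x": 0.002, "y": 0.027, "z": -0.0192, "claw": 0},
    {"ax": 0, "ay": 0, "az": 0, "x": 0.002, "y": 0.03, "z": -0.0192, "claw": 0},
    {"ax": 0, "ay": 0, "az": 0, "x": 0.0025, "y": 0.033, "z": -0.0192, "claw": 0},
    {"ax": 0, "ay": 0, "az": 0, "x": 0.0025, "y": 0.037, "z": -0.0192, "claw": 0},
    {"ax": 0, "ay": 0, "az": 0, "x": 0.003, "y": 0.041, "z": -0.0192, "claw": 0},
    {"ax": 0, "ay": 0, "az": 0, "x": 0.003, "y": 0.045, "z": -0.0192, "claw": 0}
  ]
}}

```text
time_s: 12.6
tool_pos: [0.5841, -0.1043, 0.0444]
tool_rot: [180.0, -0.0, -3.9]
force: [-0.2, -2.5, 1.1]
grip_width: 0.0004
```

```bash
python3 snap.py w15
```

```text
12.6 [ 0.5841 -0.1043  0.0444] [ 1.7996e+02 -2.0000e-02 -3.9300e+00] [-0.16 -2.5   1.07] 0.00044255805537252277
```

View pics/w15.png

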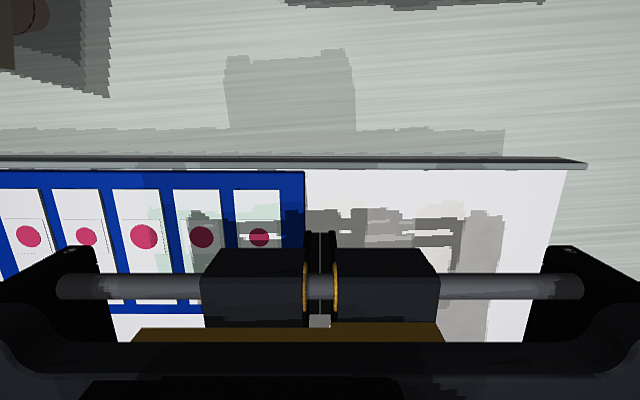

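Contact made: the plate's end is at column 305, against the finger, at 2.5 N. I'll go on along the riser.

Call:
{"fn": "step_arm", "kwargs": {
  "series": [
    {"ax": 0, "ay": 0, "az": 0, "x": 0.0005, "y": 0.004, "z": -0.0005, "claw": 0},
    {"ax": 0, "ay": 0, "az": 0, "x": 0.0005, "y": 0.008, "z": -0.0007, "claw": 0},
    {"ax": 0, "ay": 0, "az": 0, "x": 0.001, "y": 0.012, "z": -0.0007, "claw": 0},
    {"ax": 0, "ay": 0, "az": 0, "x": 0.001, "y": 0.016, "z": -0.0007, "claw": 0},
    {"ax": 0, "ay": 0, "az": 0, "x": 0.0015, "y": 0.02, "z": -0.0007, "claw": 0},
    {"ax": 0, "ay": 0, "az": 0, "x": 0.0015, "y": 0.024, "z": -0.0007, "claw": 0},
    {"ax": 0, "ay": 0, "az": 0, "x": 0.002, "y": 0.028, "z": -0.0007, "claw": 0},
    {"ax": 0, "ay": 0, "az": 0, "x": 0.002, "y": 0.032, "z": -0.0007, "claw": 0},
    {"ax": 0, "ay": 0, "az": 0, "x": 0.0025, "y": 0.036, "z": -0.0007, "claw": 0},
    {"ax": 0, "ay": 0, "az": 0, "x": 0.003, "y": 0.04, "z": -0.0007, "claw": 0},
    {"ax": 0, "ay": 0, "az": 0, "x": 0.003, "y": 0.044, "z": -0.0007, "claw": 0},
    {"ax": 0, "ay": 0, "az": 0, "x": 0.0035, "y": 0.048, "z": -0.0007, "claw": 0}
  ]
}}

```text
time_s: 13.85
tool_pos: [0.5871, -0.0551, 0.0432]
tool_rot: [-180.0, 0.0, -3.9]
force: [0.8, -2.6, 0.8]
grip_width: 0.0001
```

```bash
python3 snap.py w16
```

```text
13.85 [ 0.5871 -0.0551  0.0432] [-1.7997e+02  5.0000e-02 -3.8800e+00] [ 0.78 -2.58  0.75] 0.00014874969465306093
```

View pics/w16.png

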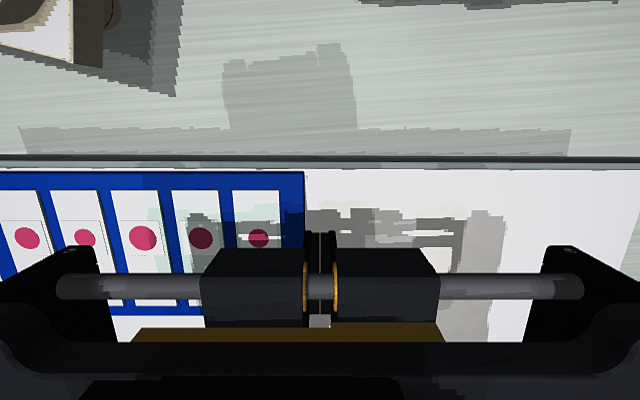

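The plate stays straight against the finger and parallel to the upstand. Continuing.

Call:
{"fn": "step_arm", "kwargs": {
  "series": [
    {"ax": 0, "ay": 0, "az": 0, "x": 0.0005, "y": 0.004, "z": 0, "claw": 0},
    {"ax": 0, "ay": 0, "az": 0, "x": 0.0005, "y": 0.008, "z": 0, "claw": 0},
    {"ax": 0, "ay": 0, "az": 0, "x": 0.001, "y": 0.012, "z": 0, "claw": 0},
    {"ax": 0, "ay": 0, "az": 0, "x": 0.001, "y": 0.016, "z": 0, "claw": 0},
    {"ax": 0, "ay": 0, "az": 0, "x": 0.0015, "y": 0.02, "z": 0, "claw": 0},
    {"ax": 0, "ay": 0, "az": 0, "x": 0.0015, "y": 0.024, "z": 0, "claw": 0},
    {"ax": 0, "ay": 0, "az": 0, "x": 0.002, "y": 0.028, "z": 0, "claw": 0},
    {"ax": 0, "ay": 0, "az": 0, "x": 0.002, "y": 0.032, "z": 0, "claw": 0},
    {"ax": 0, "ay": 0, "az": 0, "x": 0.0025, "y": 0.036, "z": 0, "claw": 0},
    {"ax": 0, "ay": 0, "az": 0, "x": 0.003, "y": 0.04, "z": 0, "claw": 0},
    {"ax": 0, "ay": 0, "az": 0, "x": 0.003, "y": 0.044, "z": 0, "claw": 0},
    {"ax": 0, "ay": 0, "az": 0, "x": 0.0035, "y": 0.048, "z": 0, "claw": 0}
  ]
}}

```text
time_s: 15.1
tool_pos: [0.591, -0.0077, 0.0436]
tool_rot: [180.0, 0.0, -3.9]
force: [-0.1, -1.4, -0.4]
grip_width: 0.0004
```

Call:
{"fn": "step_arm", "kwargs": {
  "series": [
    {"ax": 0, "ay": 0, "az": 0, "x": 0.0005, "y": 0.004, "z": 0, "claw": 0},
    {"ax": 0, "ay": 0, "az": 0, "x": 0.0005, "y": 0.008, "z": 0, "claw": 0},
    {"ax": 0, "ay": 0, "az": 0, "x": 0.001, "y": 0.012, "z": 0, "claw": 0},
    {"ax": 0, "ay": 0, "az": 0, "x": 0.001, "y": 0.016, "z": 0, "claw": 0},
    {"ax": 0, "ay": 0, "az": 0, "x": 0.0015, "y": 0.02, "z": 0, "claw": 0},
    {"ax": 0, "ay": 0, "az": 0, "x": 0.0015, "y": 0.023, "z": 0, "claw": 0}
  ]
}}

```text
time_s: 15.7
tool_pos: [0.5925, 0.0155, 0.0436]
tool_rot: [-180.0, 0.0, -3.9]
force: [0.1, -1.3, 0.0]
grip_width: 0.0005
```

```bash
python3 snap.py w17
python3 - <<'E'
from h import *
im=vision.read_camera('top')[:,:,::-1]
cv2.imwrite('pics/t17.png',cv2.resize(im[140:260,220:400],None,fx=4,fy=4,interpolation=cv2.INTER_CUBIC))
rp=np.array([.5677,-.0398,-.070]);o=status.get_obs();print(rel(rp,[*o['tool_pos'][:2],0]))
E
```

```text
15.7 [0.5925 0.0155 0.0436] [-179.99    0.     -3.9 ] [ 0.09 -1.29  0.01] 0.0005412730280315517
[0.02085732 0.05746749 0.07      ]
```

View pics/w17.png

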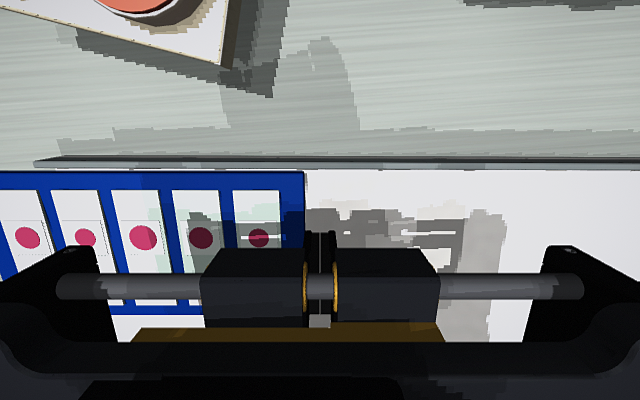

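View pics/t17.png

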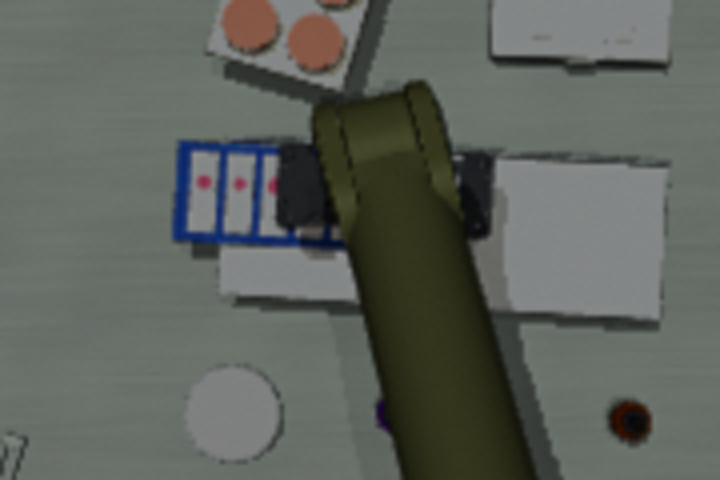

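Run:
```python
from h import *; import pickle
c=pickle.load(open('w17.pkl','rb')); rp=np.array([.5677,-.0398,-.070])
U=ray(c,(34,167),.072);P=ray(c,(304,172),.068);U2=ray(c,(620,170),.072);Q=ray(c,(0,172),.068)
for p in(U,U2,P,Q): print(p.round(4),rel(rp,[p[0],p[1],0])[:2].round(4))
c=cam('top');cv=lambda u,v:(220+(u+.5)/4-.5,140+(v+.5)/4-.5)
for p in [ray(c,cv(178,141),.068),ray(c,cv(174,241),.068),ray(c,cv(220,298),.06),ray(c,cv(668,162),.072),ray(c,cv(660,322),.06)]:print(rel(rp,[p[0],p[1],0])[:2].round(4))
im=cv2.imread('pics/w17.png');cv2.imwrite('pics/w17c.png',cv2.resize(im[140:220,0:340],None,fx=2.3,fy=5,interpolation=cv2.INTER_CUBIC))
```

```text
[0.6548 0.1655 0.072 ] [0.0725 0.2109]
[ 0.6317 -0.1488  0.072 ] [ 0.0714 -0.1043]
[0.6413 0.0213 0.068 ] [0.0692 0.0661]
[0.6528 0.1893 0.068 ] [0.0688 0.2345]
[0.0685 0.2553]
[-0.0265  0.2528]
[-0.0775  0.207 ]
[ 0.0739 -0.209 ]
[-0.0773 -0.2099]
```

View pics/w17c.png

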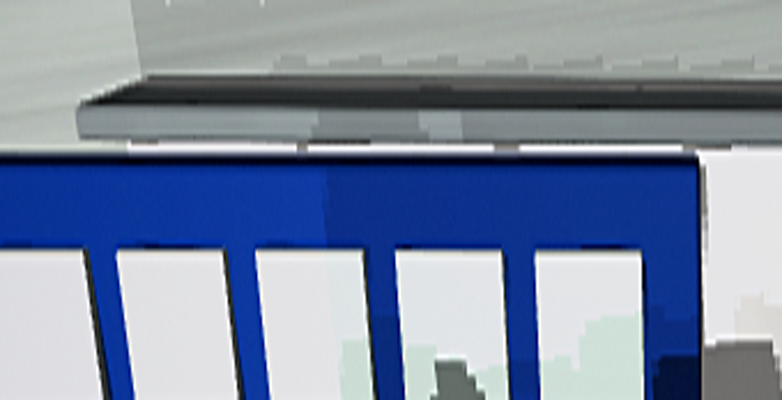

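The overhang is about 45 mm by both cameras and the gap to the upstand about 2.5–3 mm. I need 17 mm more, then back off.

Call:
{"fn": "step_arm", "kwargs": {
  "series": [
    {"ax": 0, "ay": 0, "az": 0, "x": 0.0005, "y": 0.003, "z": 0, "claw": 0},
    {"ax": 0, "ay": 0, "az": 0, "x": 0.0005, "y": 0.006, "z": 0, "claw": 0},
    {"ax": 0, "ay": 0, "az": 0, "x": 0.0005, "y": 0.009, "z": 0, "claw": 0},
    {"ax": 0, "ay": 0, "az": 0, "x": 0.001, "y": 0.012, "z": 0, "claw": 0},
    {"ax": 0, "ay": 0, "az": 0, "x": 0.001, "y": 0.0145, "z": 0, "claw": 0},
    {"ax": 0, "ay": 0, "az": 0, "x": 0.001, "y": 0.017, "z": 0, "claw": 0},
    {"ax": 0, "ay": 0, "az": 0, "x": 0.001, "y": 0.017, "z": 0, "claw": 0},
    {"ax": 0, "ay": 0, "az": 0, "x": 0.001, "y": 0.01, "z": 0, "claw": 0},
    {"ax": 0, "ay": 0, "az": 0, "x": 0.0, "y": -0.015, "z": 0, "claw": 0},
    {"ax": 0, "ay": 0, "az": 0, "x": -0.002, "y": -0.025, "z": 0.02, "claw": 0},
    {"ax": 0, "ay": 0, "az": 0, "x": -0.002, "y": -0.025, "z": 0.06, "claw": 0},
    {"ax": 0, "ay": 0, "az": 0, "x": -0.002, "y": -0.025, "z": 0.1, "claw": 0}
  ]
}}

```text
time_s: 17.0
tool_pos: [0.5896, -0.0106, 0.1439]
tool_rot: [-180.0, 0.1, -4.0]
force: [0.3, 0.0, -0.2]
grip_width: 0.0013
```

Call:
{"fn": "step_arm", "kwargs": {
  "series": [
    {"ax": 0, "ay": 0, "az": 0, "x": 0, "y": 0.03, "z": 0.04, "claw": 0},
    {"ax": 0, "ay": 0, "az": 0, "x": 0, "y": 0.07, "z": 0.08, "claw": 0},
    {"ax": 0, "ay": 0, "az": 0, "x": 0, "y": 0.11, "z": 0.11, "claw": 0},
    {"ax": 0, "ay": 0, "az": 0, "x": 0, "y": 0.14, "z": 0.11, "claw": 0},
    {"ax": 0, "ay": 0, "az": 0, "x": 0, "y": 0.14, "z": 0.11, "claw": 0},
    {"ax": 0, "ay": 0, "az": 0, "x": 0, "y": 0.14, "z": 0.11, "claw": 0}
  ]
}}

```text
time_s: 17.6
tool_pos: [0.5902, 0.131, 0.2535]
tool_rot: [-180.0, 0.0, -3.8]
force: [-0.2, -1.2, -1.1]
grip_width: 0.0003
```

```bash
python3 snap.py w18
```

```text
17.6 [0.5902 0.131  0.2535] [-1.80e+02  1.00e-02 -3.77e+00] [-0.15 -1.17 -1.09] 0.00029895738755667184
```

View pics/w18.png

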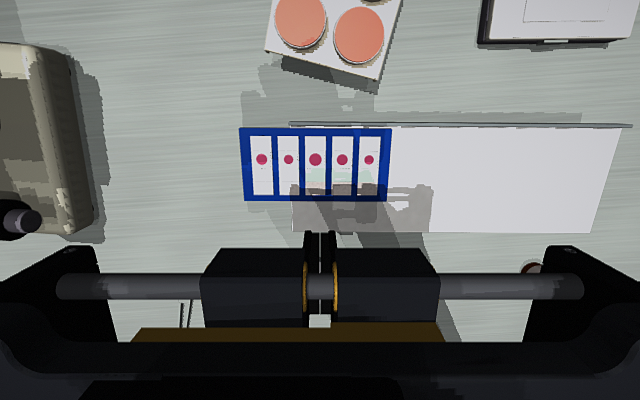

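Run:
```python
import cv2
im=cv2.imread("pics/w18.png")
cv2.imwrite("pics/w18a.png",cv2.resize(im[115:240,230:400],None,fx=4.6,fy=4.6,interpolation=cv2.INTER_CUBIC))
cv2.imwrite("pics/w18b.png",cv2.resize(im[110:245,520:640],None,fx=4,fy=4,interpolation=cv2.INTER_CUBIC))
```

```text
(no output)
```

View pics/w18a.png

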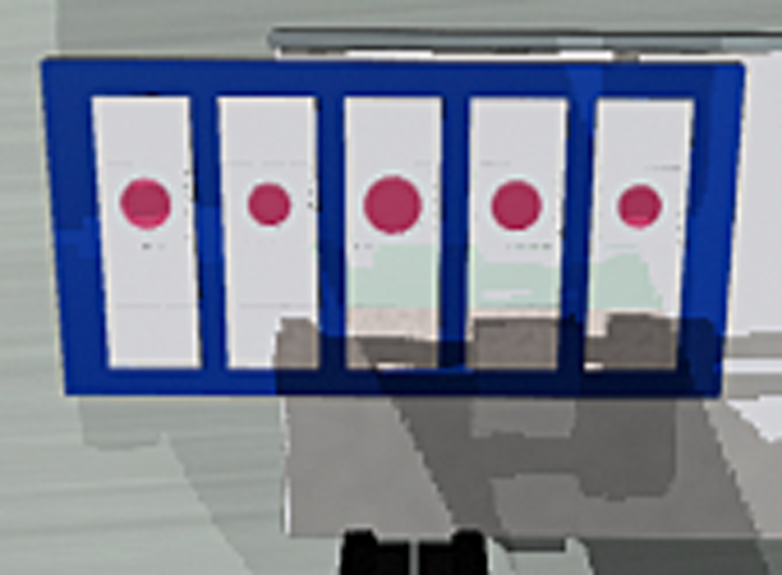

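View pics/w18b.png

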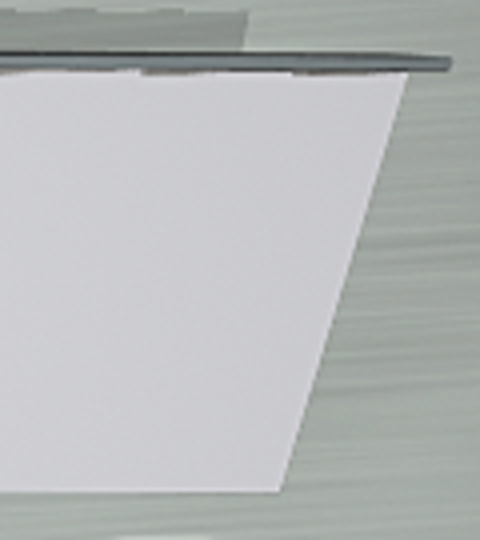

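Run:
```python
from h import *; import pickle
c=pickle.load(open('w18.pkl','rb'))
a=lambda u,v:(230+(u+.5)/4.6-.5,115+(v+.5)/4.6-.5)
b=lambda u,v:(520+(u+.5)/4-.5,110+(v+.5)/4-.5)
RC2=[(.071,.21,.072),(.071,-.21,.072),(-.075,-.21,.06),(-.075,.21,.06)]
rp,e=fit(c,RC2,[a(270,49),b(451,69),b(280,491),a(288,535)],[.56,0,0]);print(rp,e.round(2).tolist())
pp,e=fit(c,PC,[a(43,63),a(744,66),a(719,395),a(66,394)],[.59,.15,-.07]);print(pp,e.round(2).tolist());print(rel(rp,pp),rel([.5677,-.0398,-.07],pp))
```

```text
[ 0.56868562 -0.03841275 -0.07124939] [[-0.52, -0.35], [0.54, -0.09], [0.68, 0.54], [-0.7, 0.49]]
[ 0.60101994  0.13660296 -0.06989523] [[-1.01, -0.65], [0.75, -0.68], [0.61, 1.06], [-0.32, 0.72]]
[0.01979307 0.17687351 0.00135416] [2.09002133e-02 1.78301439e-01 1.04765075e-04]
```

The fit gives x ≈ 0.020–0.021, y ≈ 0.177, angle ≈ 0.001 rad and a gap of 2.5–3.5 mm, so it's already within limits. I'll give it one last gentle side nudge to bring it truly flush.

Call:
{"fn": "step_arm", "kwargs": {
  "series": [
    {"ax": 0, "ay": 0, "az": 0, "x": -0.035, "y": 0.005, "z": -0.02, "claw": 0},
    {"ax": 0, "ay": 0, "az": 0, "x": -0.067, "y": 0.01, "z": -0.05, "claw": 0},
    {"ax": 0, "ay": 0, "az": 0, "x": -0.067, "y": 0.01, "z": -0.09, "claw": 0},
    {"ax": 0, "ay": 0, "az": 0, "x": -0.067, "y": 0.01, "z": -0.13, "claw": 0},
    {"ax": 0, "ay": 0, "az": 0, "x": -0.067, "y": 0.01, "z": -0.17, "claw": 0},
    {"ax": 0, "ay": 0, "az": 0, "x": -0.067, "y": 0.01, "z": -0.19, "claw": 0},
    {"ax": 0, "ay": 0, "az": 0, "x": -0.067, "y": 0.01, "z": -0.2, "claw": 0},
    {"ax": 0, "ay": 0, "az": 0, "x": -0.067, "y": 0.01, "z": -0.207, "claw": 0},
    {"ax": 0, "ay": 0, "az": 0, "x": -0.067, "y": 0.01, "z": -0.2098, "claw": 0},
    {"ax": 0, "ay": 0, "az": 0, "x": -0.067, "y": 0.01, "z": -0.2098, "claw": 0}
  ]
}}

```text
time_s: 18.65
tool_pos: [0.5242, 0.1398, 0.0444]
tool_rot: [-180.0, -0.1, -3.9]
force: [-0.4, -0.6, 0.7]
grip_width: 0.0003
```

```bash
python3 snap.py w19
```

```text
18.65 [0.5242 0.1398 0.0444] [-1.7999e+02 -6.0000e-02 -3.9400e+00] [-0.42 -0.57  0.69] 0.0002918039100303836
```

View pics/w19.png

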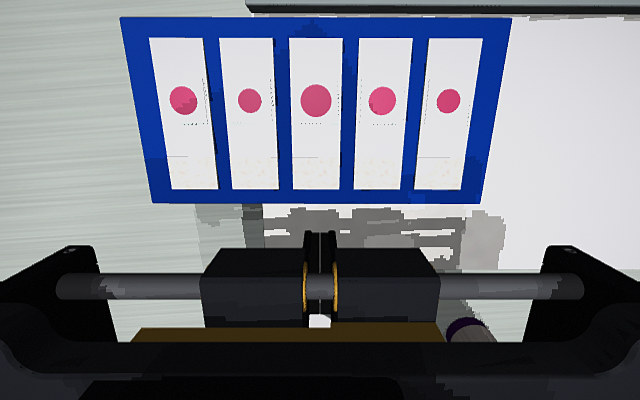

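Call:
{"fn": "step_arm", "kwargs": {
  "series": [
    {"ax": 0, "ay": 0, "az": 0, "x": 0.006, "y": -0.0005, "z": -0.0005, "claw": 0},
    {"ax": 0, "ay": 0, "az": 0, "x": 0.012, "y": -0.001, "z": -0.0007, "claw": 0},
    {"ax": 0, "ay": 0, "az": 0, "x": 0.016, "y": -0.001, "z": -0.0007, "claw": 0},
    {"ax": 0, "ay": 0, "az": 0, "x": 0.0175, "y": -0.001, "z": -0.0007, "claw": 0},
    {"ax": 0, "ay": 0, "az": 0, "x": 0.0185, "y": -0.0015, "z": -0.0007, "claw": 0},
    {"ax": 0, "ay": 0, "az": 0, "x": 0.0195, "y": -0.0015, "z": -0.0007, "claw": 0}
  ]
}}

```text
time_s: 19.3
tool_pos: [0.542, 0.1388, 0.043]
tool_rot: [180.0, 0.1, -3.9]
force: [-4.2, 0.4, 4.5]
grip_width: 0.0008
```

Call:
{"fn": "step_arm", "kwargs": {
  "series": [
    {"ax": 0, "ay": 0, "az": 0, "x": 0.0005, "y": 0, "z": 0, "claw": 0},
    {"ax": 0, "ay": 0, "az": 0, "x": 0.001, "y": 0, "z": 0, "claw": 0}
  ]
}}

```text
time_s: 19.5
tool_pos: [0.5432, 0.1388, 0.043]
tool_rot: [180.0, 0.1, -3.9]
force: [-3.3, 0.1, 2.6]
grip_width: 0.0004
```

Call:
{"fn": "step_arm", "kwargs": {
  "series": [
    {"ax": 0, "ay": 0, "az": 0, "x": 0.0005, "y": 0, "z": 0, "claw": 0},
    {"ax": 0, "ay": 0, "az": 0, "x": 0.0005, "y": 0, "z": 0, "claw": 0}
  ]
}}

```text
time_s: 19.7
tool_pos: [0.5447, 0.1385, 0.043]
tool_rot: [-180.0, -0.0, -3.9]
force: [-1.0, 0.5, 0.0]
grip_width: 0.0004
```

```bash
python3 snap.py w20
python3 - <<'E'
import cv2
im=cv2.imread("pics/w20.png")
cv2.imwrite("pics/w20c.png",cv2.resize(im[20:120,200:600],None,fx=2,fy=5,interpolation=cv2.INTER_CUBIC))
E
```

```text
19.7 [0.5447 0.1385 0.043 ] [-1.7999e+02 -3.0000e-02 -3.9100e+00] [-0.97  0.53  0.03] 0.00040452577721218034
```

View pics/w20.png

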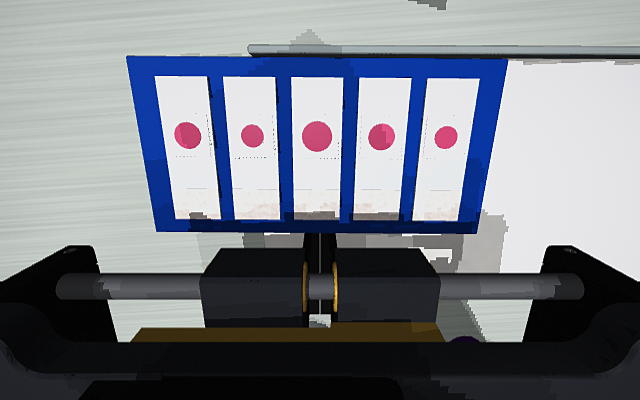

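View pics/w20c.png

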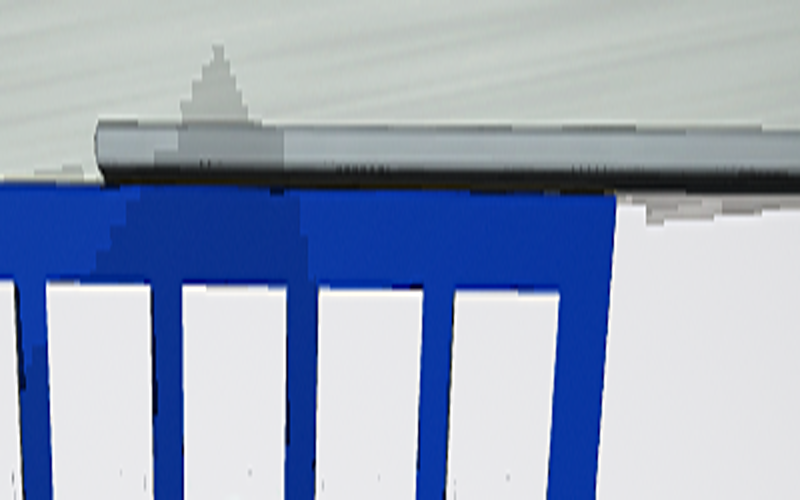

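No riser surface shows between the plate and the upstand any more, so it lies flush. Now I'll back off, go up and check.

Call:
{"fn": "step_arm", "kwargs": {
  "series": [
    {"ax": 0, "ay": 0, "az": 0, "x": -0.008, "y": 0.0005, "z": 0, "claw": 0},
    {"ax": 0, "ay": 0, "az": 0, "x": -0.022, "y": 0.0015, "z": 0, "claw": 0},
    {"ax": 0, "ay": 0, "az": 0, "x": -0.025, "y": 0.0015, "z": 0.04, "claw": 0},
    {"ax": 0, "ay": 0, "az": 0, "x": -0.025, "y": 0.0015, "z": 0.08, "claw": 0},
    {"ax": 0, "ay": 0, "az": 0, "x": -0.01, "y": 0, "z": 0.12, "claw": 0},
    {"ax": 0, "ay": 0, "az": 0, "x": 0.02, "y": -0.005, "z": 0.16, "claw": 0},
    {"ax": 0, "ay": 0, "az": 0, "x": 0.045, "y": -0.01, "z": 0.2, "claw": 0},
    {"ax": 0, "ay": 0, "az": 0, "x": 0.045, "y": -0.01, "z": 0.21, "claw": 0},
    {"ax": 0, "ay": 0, "az": 0, "x": 0.045, "y": -0.01, "z": 0.21, "claw": 0},
    {"ax": 0, "ay": 0, "az": 0, "x": 0.045, "y": -0.01, "z": 0.21, "claw": 0},
    {"ax": 0, "ay": 0, "az": 0, "x": 0.045, "y": -0.01, "z": 0.21, "claw": 0}
  ]
}}

```text
time_s: 20.85
tool_pos: [0.5878, 0.1286, 0.2511]
tool_rot: [179.9, 0.2, -3.9]
force: [-0.2, 0.7, -0.3]
grip_width: 0.0006
```

```bash
python3 snap.py w21
python3 - <<'E'
from h import *
im=cv2.imread("pics/w21.png")
cv2.imwrite("pics/w21a.png",cv2.resize(im[115:240,230:400],None,fx=4.6,fy=4.6,interpolation=cv2.INTER_CUBIC))
cv2.imwrite("pics/t21.png",vision.read_camera('top')[:,:,::-1])
E
```

```text
20.85 [0.5878 0.1286 0.2511] [ 1.7993e+02  1.7000e-01 -3.8500e+00] [-0.15  0.73 -0.28] 0.0005628930364904988
```

View pics/w21a.png

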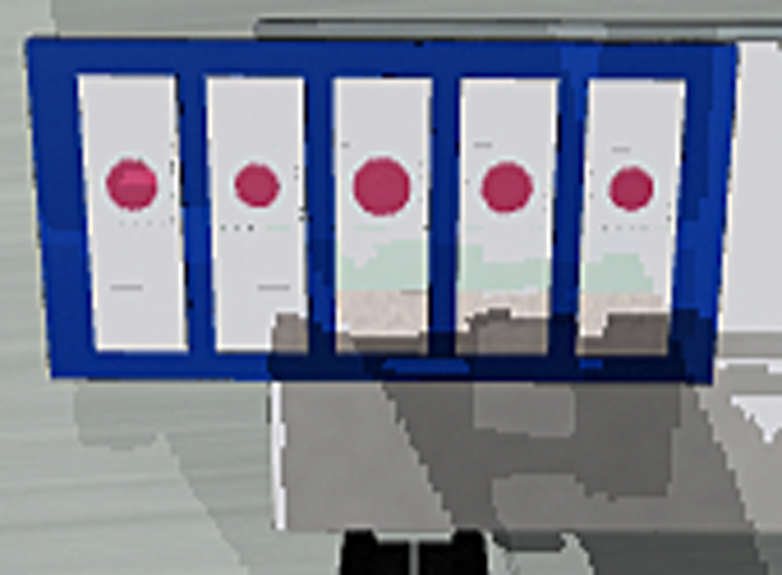

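View pics/w21.png

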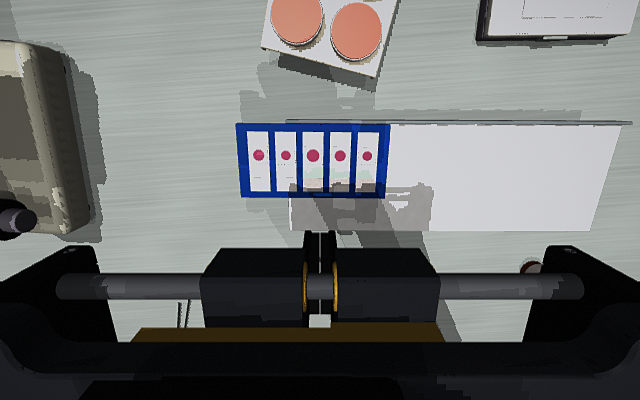

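View pics/t21.png

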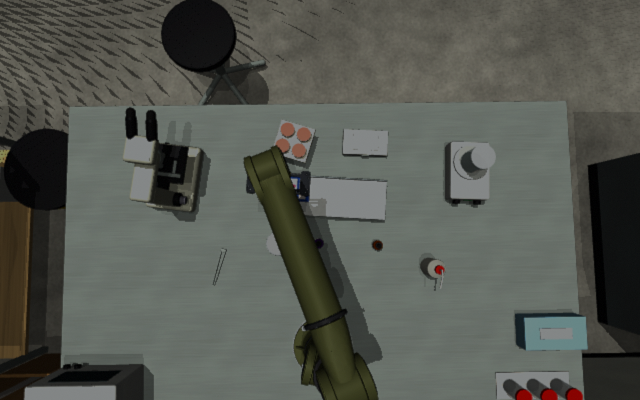

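Run:
```python
from h import *; import pickle
from cell import workorder
c=pickle.load(open('w21.pkl','rb'))
a=lambda u,v:(230+(u+.5)/4.6-.5,115+(v+.5)/4.6-.5)
pp,e=fit(c,PC,[a(27,40),a(737,45),a(713,382),a(51,378)],[.59,.15,-.07]);print(pp,e.round(2).tolist())
r=rel([.5683,-.0391,-.0707],pp);print(r)
if .165<r[1]<.192: print(workorder.sign_off())
```

```text
[ 0.60383569  0.13650872 -0.07433722] [[-0.81, -0.42], [0.79, -0.41], [0.22, 0.59], [-0.2, 0.56]]
[ 0.02304171  0.1776803  -0.00363722]
the job is handed in; nothing more can be done
None
```

The plate was pushed into place and the job handed in at about 21 s; hand-in reports no verdict. With the closed fingertips I pushed it square to the riser from its near edge, then along to the microscope (left) end. A last gentle nudge brought it against the upstand.

- **Final position:** in the riser's frame the wrist camera puts the plate at x ≈ 0.023, y ≈ 0.178 m, turned about -0.004 rad. That is about 63 mm of overhang, flush to within about 1 mm of the upstand.
- **Forces:** readings at the end of each push never passed about 5 N.
- **Bystanders:** none looks moved in the last top view. The arm hid part of the petri dish and the violet dropper, and I judged this by eye, not by measurement.
- **End state:** the gripper was raised clear before handing in.

One thing disagreed with the description. The closed fingertips ended about 20 mm behind the stated TCP, not 8 mm ahead of it. Because of this, my first approach passed 20–25 mm above the plate without touching it. I then felt for the riser's top beside the plate, with up to 11 N on the riser, and worked from that height.

The cameras' riser fits differed by about 2 mm. The final figure uses a rough average of them, which stays inside the limits.

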